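Check the depth of a warmer well with a depth gauge

TASK

Take the loose cap off the big well of the sample warmer and leave it in the steel tray. Take the depth gauge from its sloping cradle, lower it upright into the well until its rod bottoms out with the sliding stop plate flat on the warmer, and hold it pressed firmly down there for a second. Then let go and swing the clamp arm fully home over the stop plate, leaving the gauge standing and the other things on the desk undisturbed.

Things in the scene. Friction and masses are not known exactly. Their poses are not given: they have to be found in the camera images.
- block: sample warmer, a fixed aluminium block with white side panels, 120 (x) x 160 (y) x 100 (z) mm; origin at the centre of its underside, z up. It stands on the left or on the right of the tray. Its flat top has one big round blind well, with the clamp pivot beside it, and some small dark dots that are only shallow marks.
- well_mouth (a point): centre of the well's mouth, level with the warmer's top (100 mm above the desk), at (0, 30, 100) mm in the block frame. The well is vertical, 20 mm in diameter, with a 3 mm chamfer; its depth differs from day to day, 57 to 83 mm.
- well_floor: the rigid floor at the bottom of the well; origin at the centre of its upper face. It does not give.
- cap: grey cap lying loose over the well (it only rests on the rim, no spigot): a disc 52 mm in diameter, 8 mm thick, with a round knob 24 mm in diameter on its axis, from 11 to 50 mm height; 120 g; origin at the centre of its underside, z up through the knob.
- tray: square steel tray, fixed, 120 x 120 mm, walls 22 mm high and 4 mm thick, inner floor about 4 mm above the desk; origin at the centre of its underside.
- cradle: fixed white cradle, base 150 (x) x 100 (y) mm, with a sloping trough. The gauge lies loose in it, leaning 26 degrees from the vertical with its handle up and towards the cradle's -x side (roughly to the robot). The cradle holds it from below (robot side), reaching up to 127 mm from the gauge's tip along its axis, so the handle's upper 58 mm are free; the gauge comes out along its axis or upwards.
- gauge: depth gauge, 185 mm long, about 280 g with its stop plate: steel rod 14 mm in diameter with a ball-shaped tip, and a black round handle 26 mm in diameter from 115 to 185 mm from the tip. Origin at the tip, z along the axis from tip to handle.
- gauge_tip (a point): the tip of the gauge rod (same point as the gauge's origin)
- stop (a joint): sliding stop plate on the gauge rod: its underside is 25 mm + this value from the tip; range 0 to 70 mm, starts near its low end. It drags with about 4 N and stays where it is pushed, so the gauge does not sink by its own weight: when the plate meets the warmer's top, keep pressing the handle down and the rod slides on through it until it bottoms out.
- stop_under (a point): centre of the underside of the stop plate: a steel disc 56 mm in diameter, 6 mm thick, with a hub 22 mm in diameter rising 12 mm above it
- clamp (a joint): swing clamp arm on the warmer, turning about a vertical pivot: 0 = fully home over the stop plate, against its end stop; grows to 1.4 rad as it swings away towards the block's -x side (seen from above, opening is clockwise). It stays where it is left; about 0.06 N m of friction. The arm is a flat steel bar 12 mm wide and 6 mm thick; its underside is 9 mm above the warmer's top, 3 mm above a seated stop plate.
- clamp_hinge (a point): the clamp's pivot, at (-19, 70, 109) mm in the block frame
- clamp_knob (a point): on the axis of the upright black knob at the free end of the clamp arm, 115 mm from the pivot: 14 mm in diameter, 42 mm tall, standing on the level of 115 mm above the desk; this point lies 22 mm above its foot, 137 mm above the desk. With the clamp home the knob is 77 mm from the well's axis.
- bottle: bystander: white bottle, 56 mm in diameter, 140 mm tall; origin at its underside
- stamp: bystander: black rubber stamp, 48 mm in diameter, 85 mm tall; origin at its underside
- stapler: bystander: stapler, 140 mm long, 39 mm tall; origin at the centre of its underside
- pen_cup: bystander: grey pen cup, 72 mm in diameter, 95 mm tall, pens to 150 mm; origin at its underside
Things that resemble listed ones, but are neither listed nor needed, are in the scene too. Leave any purple look-alike of the gauge alone.

How it is judged:
By the outcome, as a careful person would: the job done as asked, in the order asked, and still so for the second after the job is handed in, with the robot touching nothing.
It also fails if it takes over 72 s, if anything falls off the work surface, if the arm or the gripper's body presses on something with over 40 N, if the wrist force passes 120 N, or if a joint passes its speed limit or range.

ROBOT

A 7-joint arm with a two-finger parallel gripper is mounted at the origin on the work surface. World frame = base frame: x ahead of the robot, y to its left, z up, the work surface at z = 0. Lengths are in m, angles in degrees, forces in N, time in s.
With the tool pointing down it reaches from about 0.4 to 0.925 m from the base axis. Payload 5.6 kg.
Tool frame: the origin (TCP) lies midway between the tips of the shut fingers; the grasp point (between the pads) lies 19 mm behind it; z points along the fingers, x is the direction in which the jaws open and shut, and the axes are right-handed (so a half turn about z gives the same grasp; the last joint's range is limited). The gripper opens to 85 mm and grips with 20 to 120 N. Pads are 22 mm wide; open, the fingers measure 114 mm over their backs; the gripper's body (76 mm by 85 mm) begins 54 mm behind the grasp point. The pads swing forward as they close: fully open they stand 13 mm farther back than shut.
Start: joints at [61.364, 26.786, -0.665, 91.828, 0.344, 61.387, -3.226], TCP at [0.287, -0.583, 0.231] pointing down, gripper open.
Joint ranges: [-144.91, 144.91], [-17.63, 115.5], [-89.93, 88.59], [15.96, 139.68], [-74.01, 254.01], [8.47, 105.57], [-167.45, 167.45]. Speed limits (degrees/s): [147.25, 147.25, 180, 180, 180, 180, 180].

INTERFACE

Orientations are given as a 3x3 rotation matrix whose columns are the frame's x, y, z axes.
In Python, from plant import ctrl, ik, camera, calibration, order, search_frame gives the robot as it stands. The module is installed in compiled form; this text tells all that it offers. Calls block until the motion is done:
- ctrl.movep(position, orientation): joint-space move of the TCP to a pose.
- ctrl.movel(position, ori=None, max_speed=0.15, contact_N=None): straight line of the TCP; ori=None keeps the orientation; max_speed is the mean speed in m/s. With contact_N (N) it stops when the force on the tool has changed by that much, and returns True; else False.
- ctrl.movej(angles): joint-space move.
- ctrl.gripper_to(opening): finger opening in m; the grip force is fixed at half the most; returns when the fingers have stopped.
- ctrl.sleep(seconds).
- ik(position, orientation): joint angles nearest the present ones, or None.
- ctrl.state(): the state.
- camera(name): name is "side" or "top" or "wrist"; returns (picture, depth): 480x640x3 uint8, blue, green, red; 480x640 float32, m along the optical axis (not along the pixel's ray), 0 where there is no reading.
- calibration(name): a dict with "mtx" (3x3 intrinsics, pixels), "k1" (the pictures are not rectified: a ray, as slopes to the right and down, at radius r is drawn at 1 + k1 r^2 times it, then the intrinsics apply), "T" (4x4, takes a point from camera to world coordinates); the wrist camera has in their place "tool_from_camera" (4x4, takes a point from camera to tool coordinates, whose origin is the TCP and whose axes are the tool frame's). Camera axes: x right, y down, z forward; pixel columns grow to the right and rows downward; lengths in m; the calibration is good to about 2 mm. A picture is of the moment at which its call begins: read the wrist's pose just before it. calibration takes no time and is no camera call.
A pose or a line that the arm cannot do raises ctrl.MotionError and nothing moves.
- order.close_job(): hands the job in, once; it reports no verdict.
Trained networks look in the newest picture that a camera, given by its name, has taken for a name from the list of things; names that differ only in an ending like _2 or _b are one class to them, and where a whole thing is asked for, a point or a joint stands for the part that bears it (a point fixed in the world has none). Each returns a list of dicts, best first, with "p" (0 to 1); they miss things now and then, are a little off and sometimes report something else, mostly with a low value. They report only what shows in the picture. A call takes as long as a camera call. They do not tell look-alikes from the thing itself.
- search_frame(camera, name): "rect" ([left, top, right, bottom] in pixels, round what is visible of it).
The state is a dict: "t": time; "qpos": joint angles; "joint_vel": joint speeds; "tau": joint torques, N m; "eef_pos": TCP position; "ee_rot": TCP orientation; "ft_force": force on the tool from outside, world axes, zero at the start; "wrist_torque": the same for the moment, N m; "opening": finger opening in m.
Only numpy, scipy, OpenCV 4.12 (cv2) and the standard library are available. Lean on these libraries where they do the work, as an engineer would, in place of code of your own. Each camera call takes 0.05 s, during which the arm holds its last target.

## Working session

There is one attempt and no reset: what is moved stays moved. The work goes in short steps, each a Python script; the robot and the scene stay as the last script left them, time stands still between calls to the robot, and variables do not carry over. Pictures are saved under pics/ and viewed, and the job is handed in when it is done.

```bash
mkdir -p pics; ls
cat > h.py <<'E'
import numpy as np, cv2
from plant import ctrl, ik, camera, calibration, order, search_frame
def und(cal,u,v):
    m=cal["mtx"]; x=(u-m[0][2])/m[0][0]; y=(v-m[1][2])/m[1][1]
    K=np.array(m,float); k=cal["k1"]
    xd,yd=x,y
    for _ in range(20):
        s=1+k*(x*x+y*y); x,y=xd/s,yd/s
    return x,y
def camT(name,st=None):
    c=calibration(name)
    if name!="wrist": return np.array(c["T"])
    T=np.eye(4);T[:3,:3]=st["ee_rot"];T[:3,3]=st["eef_pos"]
    return T@np.array(c["tool_from_camera"])
def cloud(name,depth,T):
    c=calibration(name)
    v,u=np.mgrid[0:480,0:640].astype(float)
    x,y=und(c,u,v)
    P=np.stack([x*depth,y*depth,depth],-1)
    P=P@T[:3,:3].T+T[:3,3]
    P[depth<=0]=np.nan
    return P
def ray(name,u,v,T):
    x,y=und(calibration(name),float(u),float(v)); d=T[:3,:3]@np.array([x,y,1.]); return T[:3,3],d
def onz(name,u,v,z,T):
    o,d=ray(name,u,v,T); return o+d*(z-o[2])/d[2]
def snap(name,fn):
    st=ctrl.state(); im,d=camera(name); cv2.imwrite("pics/"+fn+".png",im)
    T=camT(name,st); np.savez("pics/"+fn+".npz",im=im,d=d,T=T); return im,d,T
E
python3 - <<'E'
from h import *
for n in ["top","side","wrist"]:
    im,d,T=snap(n,n+"0"); c=calibration(n); print(n,c["mtx"],c["k1"],np.round(T,3).tolist())
    if n!="wrist":
        for o in ["block","cap","tray","cradle","gauge","stop","clamp_knob","clamp","bottle","stamp","stapler","pen_cup"]:
            print(o,[(np.round(r["rect"]).astype(int).tolist(),round(r["p"],2)) for r in search_frame(n,o)[:4]])
s=ctrl.state(); print(s["t"],s["eef_pos"],s["opening"],s["ft_force"])
E
```

```text
pics
top [[444.97116398   0.         322.57657993]
 [  0.         444.97116398 239.18348049]
 [  0.           0.           1.        ]] -0.04422702623120685 [[0.007, -0.995, 0.099, 0.506], [-1.0, -0.005, 0.02, -0.002], [-0.019, -0.099, -0.995, 1.001], [0.0, 0.0, 0.0, 1.0]]
block [([405, 219, 501, 319], 0.56)]
cap [([434, 245, 462, 269], 0.58)]
tray [([294, 264, 353, 323], 0.94)]
cradle [([194, 197, 254, 271], 0.84), ([422, 261, 463, 324], 0.45)]
gauge [([136, 329, 218, 362], 0.93), ([204, 204, 233, 228], 0.68), ([186, 203, 233, 246], 0.58)]
stop [([206, 200, 235, 226], 0.83), ([198, 337, 211, 363], 0.47)]
clamp_knob [([427, 260, 463, 322], 0.66), ([294, 263, 352, 319], 0.66)]
clamp [([423, 257, 468, 319], 0.88), ([378, 124, 414, 170], 0.74)]
bottle [([204, 203, 233, 227], 0.74), ([301, 150, 329, 188], 0.64)]
stamp [([336, 188, 361, 211], 0.7)]
stapler [([240, 320, 298, 361], 0.97), ([185, 200, 236, 244], 0.64)]
pen_cup [([374, 120, 413, 170], 0.8)]
side [[544.03183924   0.         322.58504909]
 [  0.         544.03183924 242.6031169 ]
 [  0.           0.           1.        ]] -0.08
[... 376 characters left out ...]

stop [([434, 418, 479, 441], 0.84)]
clamp_knob [([406, 323, 471, 394], 0.69)]
clamp [([346, 145, 408, 181], 0.86), ([221, 344, 263, 383], 0.68)]
bottle [([191, 224, 233, 306], 0.69)]
stamp [([250, 230, 274, 278], 0.75), ([192, 224, 236, 306], 0.22)]
stapler [([408, 318, 468, 393], 0.93)]
pen_cup [([195, 162, 240, 244], 0.82)]
wrist [[404.82694865   0.         312.7099333 ]
 [  0.         404.82694865 237.59020329]
 [  0.           0.           1.        ]] -0.04919472084624856 [[0.442, -0.85, -0.285, 0.361], [-0.897, -0.419, -0.14, -0.547], [-0.0, 0.318, -0.948, 0.375], [0.0, 0.0, 0.0, 1.0]]
1.35 [ 0.28664493 -0.58338985  0.23127593] 0.08534070043097737 [-0.42187657  0.36994464  0.20637434]
```

View pics/top0.png

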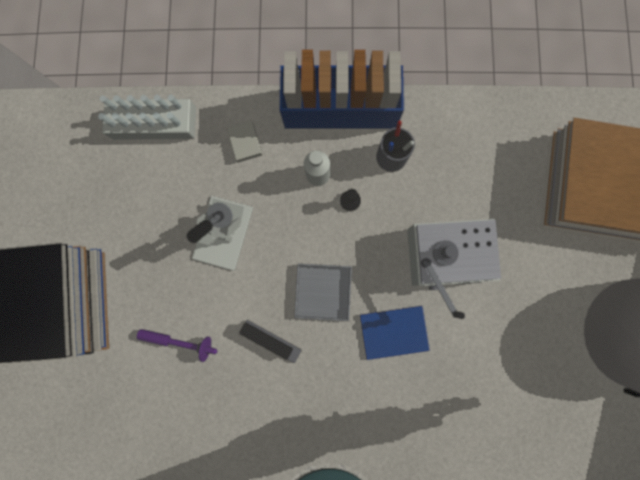

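View pics/side0.png

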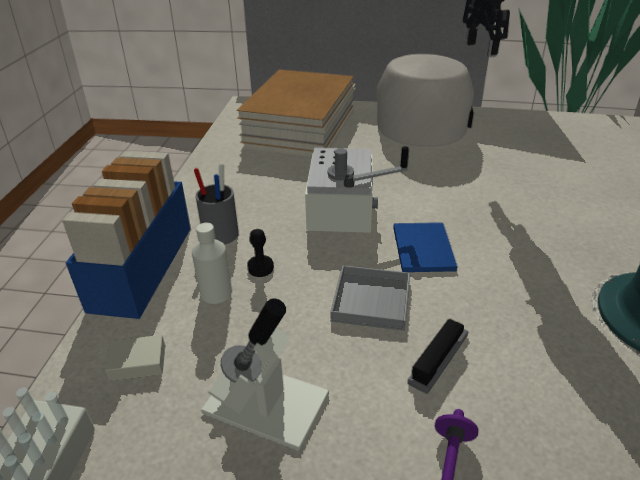

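The top view shows the warmer on the right at (457,252), with the cap at (446,250), clamp pivot at (427,262) and clamp knob at (459,314). The tray is at (323,292), the gauge in its cradle at (210,225), and the purple look-alike at (175,342).

Run:
```python
from h import *
z=np.load("pics/top0.npz"); P=cloud("top",z["d"],z["T"]); im=z["im"]
zs=np.load("pics/side0.npz"); S=cloud("side",zs["d"],zs["T"]); 
def box(P,l,t,r,b): return P[t:b,l:r].reshape(-1,3)
# desk plane check
q=box(P,240,380,300,420); print("desk z",np.nanmedian(q[:,2]))
q=box(S,470,300,530,340); print("desk z side",np.nanmedian(q[:,2]))
for nm,PP,bx in [("top",P,(395,205,515,330)),("side",S,(290,140,420,240))]:
    q=box(PP,*bx); q=q[np.isfinite(q[:,0])]
    t=q[(abs(q[:,2]-.1)<.006)]
    # keep dense
    med=np.median(t,axis=0); t=t[np.linalg.norm(t[:,:2]-med[:2],axis=1)<.11]
    r=cv2.minAreaRect(t[:,:2].astype(np.float32)); print(nm,"block",np.median(t[:,2]),len(t),r)
    c=q[(q[:,2]>.143)&(q[:,2]<.156)]; print(" capknob/clampknob",len(c))
    for p in c: pass
    k=c
    if len(k):
        from scipy.cluster.hierarchy import fclusterdata
        lab=fclusterdata(k[:,:2],.02,criterion='distance',method='single')
        for l in set(lab): print("   ",np.median(k[lab==l],axis=0),(lab==l).sum(), np.ptp(k[lab==l],axis=0))
for nm,PP,bx in [("top",P,(285,255,365,330)),("side",S,(320,260,420,340))]:
    q=box(PP,*bx); q=q[np.isfinite(q[:,0])]
    t=q[(q[:,2]>.015)&(q[:,2]<.03)]
    print(nm,"tray",np.median(q[:,2]),len(t),cv2.minAreaRect(t[:,:2].astype(np.float32)))
for nm,PP,bx in [("top",P,(180,195,260,275)),("side",S,(200,290,335,450))]:
    q=box(PP,*bx); q=q[np.isfinite(q[:,0])]
    t=q[(q[:,2]>.13)]
    mu=t.mean(0); w=np.linalg.svd(t-mu)[2][0] if len(t)<20000 else 0
    print(nm,"gauge",len(t),mu,w*np.sign(w[2]),"tilt",np.degrees(np.arccos(abs(w[2]))), t[:,2].max(), t[np.argmax(t[:,2])])
    b=q[(q[:,2]>.004)&(q[:,2]<.03)]; print(cv2.minAreaRect(b[:,:2].astype(np.float32)),np.median(b[:,2]))
```

```text
desk z -0.0010140005837300237
desk z side 0.0007657916922401142
top block 0.09914833814327484 3995 ((0.571961522102356, -0.26022499799728394), (0.12048948556184769, 0.16126945614814758), 3.9560370445251465)
 capknob/clampknob 162
    [ 0.56886942 -0.2310786   0.14871588] 125 [0.02127748 0.02408412 0.00888234]
    [ 0.44825497 -0.2422824   0.15443642] 37 [0.01288467 0.01304991 0.01233676]
side block 0.10077987892779289 1896 ((0.5724055171012878, -0.25851568579673767), (0.11965004354715347, 0.16974188387393951), 3.9478557109832764)
 capknob/clampknob 139
    [ 0.56837327 -0.2250039   0.14977132] 96 [0.02156177 0.02501926 0.00952939]
    [ 0.44655352 -0.24054396  0.14924941] 43 [0.01328678 0.0131568  0.01271792]
top tray 0.0011027313949465989 410 ((0.48729488253593445, 0.016911178827285767), (0.12007679790258408, 0.12044896930456161), 87.31578826904297)
side tray 0.003286214857545766 906 ((0.48705941438674927, 0.0024116262793540955), (0.1550600826740265, 0.12031815946102142), 87.25877380371094)
top gauge 486 [0.59917186 0.24511484 0.16766693] [-0.12503626  0.1571759   0.97962323] tilt 11.586320956300844 0.204167843994985 [0.59895169 0.24838561 0.20416784]
((0.6184644103050232, 0.2585834860801697), (0.15672585368156433, 0.17055487632751465), 88.0657730102539) 0.00895042148672387
side gauge 1568 [0.59989271 0.25776866 0.16297518] [-0.1394693   0.01425785  0.99012374] tilt 8.059198935262788 0.20489326422388243 [0.6005428  0.25421803 0.20489326]
((0.649512529373169, 0.16989456117153168), (0.2303483784198761, 0.3042294383049011), 6.172119617462158) 0.01048381191814074
```

Run:
```python
import cv2
a=cv2.imread("pics/top0.png"); cv2.imwrite("pics/top0c.png",cv2.resize(a[180:330,170:270],None,fx=4,fy=4,interpolation=cv2.INTER_CUBIC))
cv2.imwrite("pics/top0b.png",cv2.resize(a[200:335,390:520],None,fx=4,fy=4,interpolation=cv2.INTER_CUBIC))
a=cv2.imread("pics/side0.png"); cv2.imwrite("pics/side0c.png",cv2.resize(a[290:450,200:340],None,fx=3.5,fy=3.5,interpolation=cv2.INTER_CUBIC))
```

```text
(no output)
```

View pics/top0c.png

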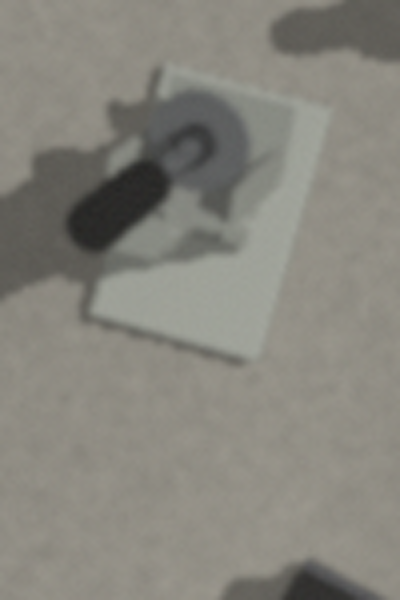

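View pics/top0b.png

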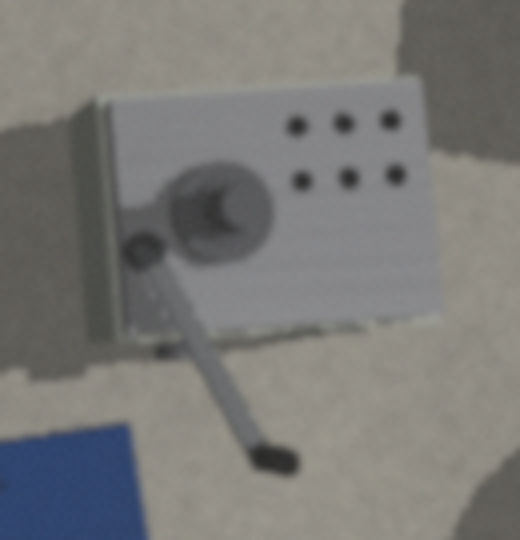

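View pics/side0c.png

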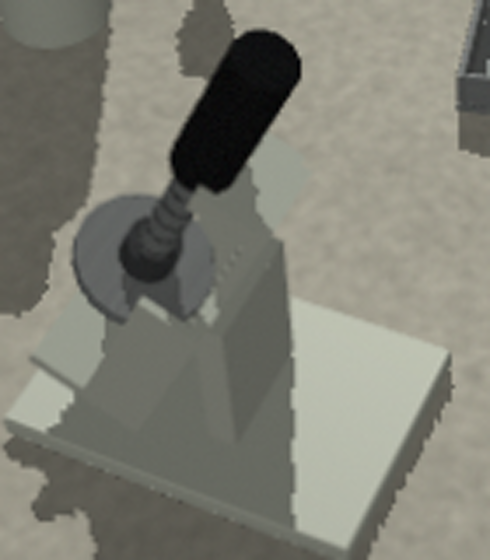

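```bash
cat >> h.py <<'E'
def Rd(a):
    a=np.radians(a); c,s=np.cos(a),np.sin(a); return np.array([[c,s,0],[s,-c,0],[0,0,-1.]])
E
python3 - <<'E'
from h import *
z=np.load("pics/top0.npz"); P=cloud("top",z["d"],z["T"])
q=P[270:400,570:640].reshape(-1,3); q=q[np.isfinite(q[:,0])&(q[:,2]>.03)]; print(len(q),q.min(0),q.max(0))
zs=np.load("pics/side0.npz"); S=cloud("side",zs["d"],zs["T"]); q=S[55:150,375:475].reshape(-1,3);q=q[np.isfinite(q[:,0])&(q[:,2]>.03)]; print(len(q),np.percentile(q,2,axis=0),np.percentile(q,98,axis=0))
print(calibration("wrist")["tool_from_camera"])
# gauge handle fit: dark points in both
from scipy.optimize import least_squares
pts=[]
for nm,PP,im,(l,t,r,b) in [("top",P,z["im"],(180,195,260,275)),("side",S,zs["im"],(235,290,300,350))]:
    q=PP[t:b,l:r].reshape(-1,3); g=im[t:b,l:r].reshape(-1,3).max(1)
    m=np.isfinite(q[:,0])&(q[:,2]>.13)&(g<60); pts.append(q[m]); print(nm,m.sum(),q[m].mean(0))
def fit(X,x0):
    def f(p):
        a=np.array([p[2],p[3],1]);a/=np.linalg.norm(a); c=np.array([p[0],p[1],.18]); d=X-c
        r=np.linalg.norm(d-np.outer(d@a,a),axis=1); return r-.013
    s=least_squares(f,x0,loss="soft_l1",f_scale=.002); a=np.array([s.x[2],s.x[3],1]);a/=np.linalg.norm(a)
    print(s.x[:2],a,"tilt",np.degrees(np.arccos(a[2])),"az",np.degrees(np.arctan2(a[1],a[0])),np.sqrt(np.mean(s.fun**2)))
    h=(X-np.array([s.x[0],s.x[1],.18]))@a; print("  h",np.percentile(h,[0,1,50,99,100]))
for X in [pts[0],pts[1],np.vstack(pts)]: fit(X,[.6,.25,-.4,.1])
for a in (29.4,-150.6): print(a,ik([.569,-.231,.119],Rd(a)),ik([.487,.017,.024],Rd(a)))
print(ctrl.state()["ee_rot"])
E
```

```text
4464 [ 0.27495185 -0.67412162  0.03001424] [ 0.52012492 -0.5547812   0.16710933]
6938 [ 0.28611219 -0.71383796  0.0342033 ] [ 0.5112105  -0.55555911  0.18471597]
[[ 9.99999062e-01  1.32745473e-03  3.37135790e-04 -4.23118525e-04]
 [-1.36580158e-03  9.48229444e-01  3.17583147e-01 -8.25291762e-02]
 [ 1.01895168e-04 -3.17583310e-01  9.48230368e-01 -1.43290042e-01]
 [ 0.00000000e+00  0.00000000e+00  0.00000000e+00  1.00000000e+00]]
top 308 [0.60209268 0.24629407 0.18123953]
side 972 [0.6007895  0.2588234  0.17804509]
[0.59646889 0.25197603] [-0.43668251  0.09291866  0.89480417] tilt 26.516712477343635 az 167.98758167171033 0.0035727394128309714
  h [-0.05066819 -0.04703408  0.00459948  0.02074017  0.02163221]
[0.59835879 0.25135736] [-0.42352236  0.11069782  0.89909666] tilt 25.96041987470175 az 165.3520575512764 0.003064258305271475
  h [-0.04959638 -0.04557958  0.00266396  0.02218217  0.02262823]
[0.59785211 0.25161397] [-0.41975102  0.10758176  0.90124095] tilt 25.67833301394535 az 165.62458771398082 0.003217755187891294
  h [-0.04998453 -0.04639315  0.0032012   0.02188644  0.02238012]
29.4 [ 37.67313452  33.71980885 -25.22822358 100.65724681  18.08523095
  49.65861728  33.736495  ] [ 18.78150307  34.74699633 -30.1350366  119.89438567  31.51429008
  33.18977491  -4.48187232]
-150.6 [  12.11312737   30.82572149    9.11462618  102.50421155   -6.35528599
   47.16559951 -126.31216577] [  -7.61614121   30.5060743     2.02906743  121.59832869   -2.19921109
   27.92877844 -154.52447906]
[[ 4.40968502e-01 -8.97522578e-01 -4.18180072e-05]
 [-8.97522579e-01 -4.40968501e-01 -1.68987055e-05]
 [-3.27345421e-06  4.49844026e-05 -9.99999999e-01]]
```

View pics/wrist0.png

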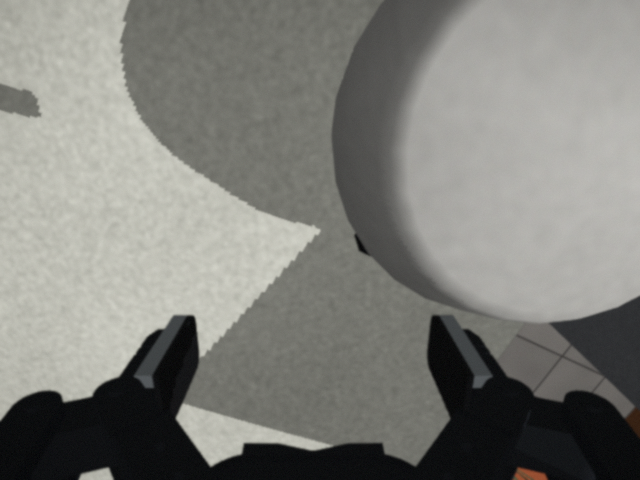

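The wrist view shows the grey pouf at (480,150) next to the hand, so I'll lift the hand before crossing.

Run:
```python
from h import *
t0=ctrl.state()["t"]
ctrl.movel([.287,-.583,.33],max_speed=.25)
R=Rd(29.4)
ctrl.movep([.569,-.231,.30],R)
ctrl.gripper_to(.05)
im,d,T=snap("wrist","w1")
s=ctrl.state(); print(t0,s["t"],s["eef_pos"],s["opening"],s["qpos"])
P=cloud("wrist",d,T)
q=P[np.isfinite(P[...,0])]; 
b=q[(abs(q[:,2]-.1)<.005)]; print("block",cv2.minAreaRect(b[:,:2].astype(np.float32)),np.median(b[:,2]))
k=q[(q[:,2]>.14)&(q[:,2]<.16)&(np.linalg.norm(q[:,:2]-[.569,-.231],axis=1)<.03)]; print("knob",len(k),(k.min(0)+k.max(0))/2,np.ptp(k,axis=0))
```

```text
1.35 4.0417 [ 0.56897838 -0.23108495  0.30003164] 0.04993324078665607 [ 39.61259481  22.74941949 -27.44294569  91.32080199  11.03429899
  68.62834081  39.349371  ]
block ((0.6121028661727905, -0.3059365153312683), (0.6816114187240601, 0.30567461252212524), 58.4320068359375) 0.10050598115694856
knob 813 [ 0.56979357 -0.22943409  0.14623021] [0.02340023 0.02365548 0.01202417]
```

View pics/w1.png

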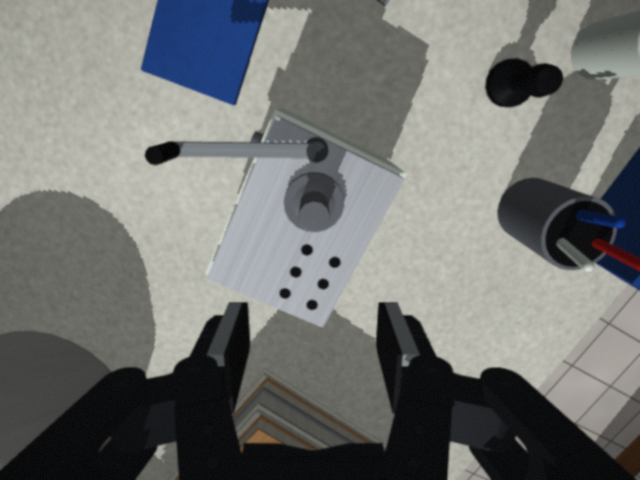

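The wrist view shows the cap knob at (314,207), the clamp pivot at (317,150) and the clamp knob at (160,153). The cap measures (0.5695, -0.230). Next I grasp it and carry it to the tray.

Run:
```python
from h import *
R=Rd(29.4)
ctrl.movel([.5695,-.230,.19],R,max_speed=.25)
print(ctrl.movel([.5695,-.230,.119],R,max_speed=.1,contact_N=8), ctrl.state()["eef_pos"])
ctrl.gripper_to(0.015); print(ctrl.state()["opening"],ctrl.state()["ft_force"])
ctrl.movel([.5695,-.230,.24],R,max_speed=.2)
s=ctrl.state(); print(s["t"],s["opening"],s["ft_force"])
ctrl.movep([.487,.017,.15],R)
im,d,T=snap("top","t2")
print(ctrl.movel([.487,.017,.025],max_speed=.12,contact_N=6), ctrl.state()["eef_pos"],ctrl.state()["t"])
```

```text
False [ 0.57005674 -0.23007406  0.11958169]
0.022672389537709413 [ 0.36489201 -0.13047386  3.65424141]
6.6083 0.022340832606363423 [ 0.47722975  0.30507555 -1.36896136]
False [0.48767295 0.01710217 0.02557804] 8.9167
```

View pics/t2.png

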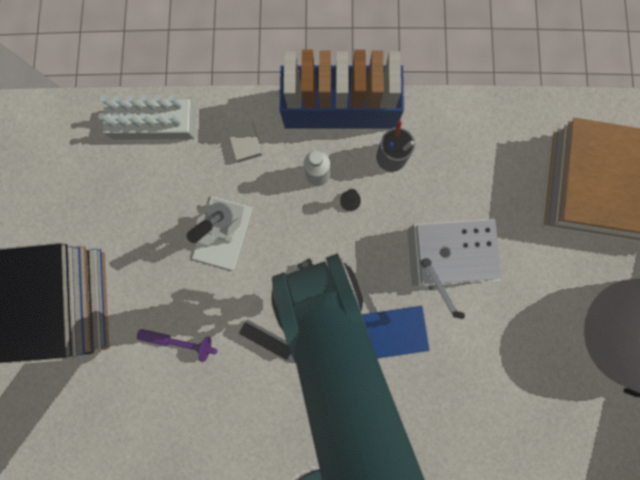

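Cap is over the tray and the well is open at (445,252). I'll lower to contact and release.

Run:
```python
from h import *
print(ctrl.movel([.487,.017,.019],max_speed=.03,contact_N=5), ctrl.state()["eef_pos"],ctrl.state()["ft_force"])
ctrl.gripper_to(.045)
ctrl.movel([.487,.017,.24],max_speed=.25)
im,d,T=snap("wrist","w3")
z=np.load("pics/top0.npz"); 
z=np.load("pics/t2.npz"); P=cloud("top",z["d"],z["T"]); 
g=cv2.cvtColor(z["im"],cv2.COLOR_BGR2GRAY)[240:264,434:458].astype(float); w=np.clip(130-g,0,None); 
print(np.round(g[::2,::2]).astype(int))
print(ctrl.state()["t"])
# gauge approach ik check
a=np.array([-.42,.109,.9]);a/=np.linalg.norm(a)
print(ctrl.state()["qpos"])
for yaw in range(-180,180,30):
    x=np.array([np.cos(np.radians(yaw)),np.sin(np.radians(yaw)),0]); zz=-a; x-=zz*(x@zz); x/=np.linalg.norm(x); R=np.stack([x,np.cross(zz,x),zz],1)
    c=np.array([.598,.2515,.18])+a*(.0225-.185)
    j=ik(c+a*(.160-.019),R); jj=ik(c+a*.25,R); k=ik([.5695,-.23,.25],Rd(yaw)); print(yaw,None if j is None else np.round(j),jj is not None,None if k is None else np.round(k))
```

```text
True [0.48822392 0.01702019 0.02353786] [-1.32806096 -1.00658885 10.87460384]
[[141 143 142 142 143 143 143 143 147 144 146 145]
 [144 143 145 144 146 146 145 146 144 146 146 145]
 [143 144 142 144 144 143 143 145 145 146 145 145]
 [141 142 144 141 132 123 127 139 144 144 144 145]
 [140 141 141 126  97  86  90 106 134 142 141 142]
 [140 139 140  98  75  75  75  85 120 144 144 144]
 [142 144 134  87  75  75  74  80 114 143 147 145]
 [144 143 141 102  76  75  75  83 119 145 148 146]
 [144 145 148 134 101  84  89 107 137 147 147 147]
 [144 145 144 144 136 126 128 135 144 144 145 144]
 [144 143 143 143 144 143 145 144 144 145 145 145]
 [145 146 143 146 145 147 146 146 145 148 148 147]]
10.55
[ 24.56731798  14.14076437 -34.82476568 111.86512588   9.55264882
  56.98612825  14.69762965]
-180 [  6.  37. -53. 108.  69.  54.  98.] True [ -30.   43.   77.   99.  -44.   75. -123.]
-150 [ -73.   33.   51.  113.  -15.   27. -166.] True [  18.   22.    2.   96.   -1.   62. -131.]
-120 [ -86.   51.   77.  113.  -56.   40. -103.] True [  21.   22.   -3.   96.    1.   62. -102.]
-90 [ -41.   25.    9.  111.   31.   31. -150.] True [ 25.  23.  -8.  96.   3.  62. -74.]
-60 [ -35.   25.    1.  110.   37.   33. -126.] True [ 28.  23. -12.  95.   5.  62. -46.]
-30 [-29.  25.  -7. 110.  42.  35. -99.] True [ 32.  24. -17.  95.   8.  62. -17.]
0 [-24.  26. -13. 110.  45.  36. -68.] True [ 35.  24. -22.  95.  10.  63.  11.]
30 [-19.  27. -19. 109.  49.  38. -39.] True [ 38.  25. -26.  95.  12.  63.  39.]
60 [-12.  28. -28. 109.  54.  41. -14.] True [ 42.  26. -31.  94.  15.  64.  67.]
90 [ -7.  30. -35. 108.  58.  44.  10.] True [ 46.  27. -37.  94.  18.  64.  95.]
120 [ -3.  32. -41. 108.  61.  47.  37.] True [ 50.  29. -42.  94.  21.  65. 122.]
150 [  2.  34. -47. 108.  65.  50.  66.] True [ 53.  31. -48.  94.  25.  67. 149.]
```

View pics/w3.png

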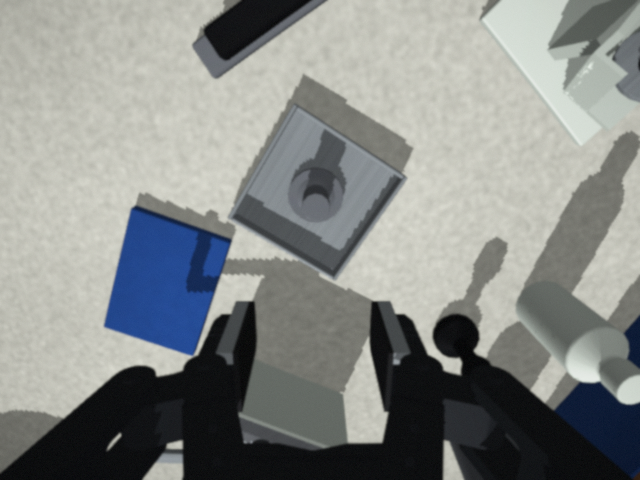

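The cap stands in the tray at (316,195). Next, a hover along the gauge axis to refine its pose.

```bash
cat >> h.py <<'E'
def Ra(a,yaw):
    zz=-np.array(a)/np.linalg.norm(a); x=np.array([np.cos(np.radians(yaw)),np.sin(np.radians(yaw)),0]); x=x-zz*(x@zz); x/=np.linalg.norm(x)
    return np.stack([x,np.cross(zz,x),zz],1)
E
python3 - <<'E'
from h import *
from scipy.optimize import least_squares
a=np.array([-.42,.109,.9]);a/=np.linalg.norm(a); c=np.array([.598,.2515,.18])-.1625*a
ctrl.movep(c+a*.29,Ra(a,75))
im,d,T=snap("wrist","w4"); print(ctrl.state()["t"],ctrl.state()["qpos"])
P=cloud("wrist",d,T); g=im.max(2)
m=np.isfinite(P[...,0])&(P[...,2]>.12)&(g<70)&(np.linalg.norm(P[...,:2]-[.6,.25],axis=2)<.05)
m=cv2.erode(m.astype(np.uint8),np.ones((3,3)))>0
X=P[m]; print(len(X),X.mean(0))
def f(p):
    A=np.array([p[2],p[3],1]);A/=np.linalg.norm(A); D=X-np.array([p[0],p[1],.18])
    s=D@A; r=np.linalg.norm(D-np.outer(s,A),axis=1); top=s-p[4]
    return np.where(r>-1,np.maximum(r-.013,top),0)
s=least_squares(f,[.598,.2515,-.466,.12,.0225],loss="soft_l1",f_scale=.001); p=s.x; A=np.array([p[2],p[3],1]);A/=np.linalg.norm(A)
print(p,A,"tilt",np.degrees(np.arccos(A[2])),"az",np.degrees(np.arctan2(A[1],A[0])),np.sqrt(np.mean(f(p)**2)))
print("tip",np.array([p[0],p[1],.18])+A*(p[4]-.185),c)
E
```

```text
11.6167 [ -2.32702834  16.90597159 -43.85355486 107.04747493  42.61437154
  54.16448056   7.47107795]
1489 [0.59008193 0.255115   0.18857274]
[ 0.59944784  0.25259878 -0.46764766  0.12462321  0.02094262] [-0.42094131  0.11217645  0.90012491] tilt 25.82550871269854 az 165.07805823056498 0.000515245431345241
tip [0.66850637 0.23419541 0.03232787] [0.66630874 0.23377226 0.03362414]
```

View pics/w4.png

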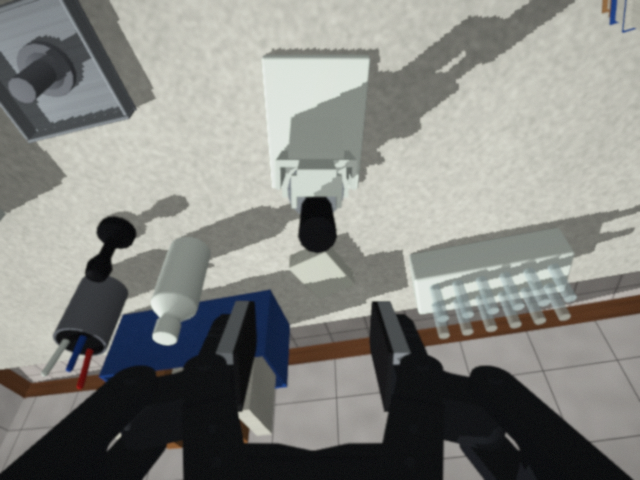

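The wrist view shows the handle at (317,225), just inside the jaws' line, and the cylinder fit is good to 0.5 mm rms. Next, the grasp.

Run:
```python
from h import *
A=np.array([-.42094131,.11217645,.90012491]); tip=np.array([.66850637,.23419541,.03232787]); R=Ra(A,75)
ctrl.movel(tip+A*.20,R,max_speed=.25)
print(ctrl.movel(tip+A*.141,R,max_speed=.08,contact_N=6),ctrl.state()["ft_force"])
ctrl.gripper_to(.015); s=ctrl.state(); print(s["opening"],s["ft_force"],s["t"])
ctrl.movel(tip+A*.165,R,max_speed=.06); print(ctrl.state()["ft_force"])
ctrl.movel(tip+A*.335,R,max_speed=.2)
s=ctrl.state(); print(s["opening"],s["ft_force"],s["wrist_torque"],s["t"])
snap("side","s5")
```

```text
False [-0.06399569  0.4035155  -0.0841153 ]
0.024621290010134324 [-1.42675305  0.40253908  3.86881488] 13.3333
[ 1.10198818 -0.32067286 -2.11646763]
0.015118566842787081 [ 0.13316326 -0.36593282 -0.22289692] [ 0.10038283  0.45998072 -0.00269838] 14.8833
```

View pics/s5.png

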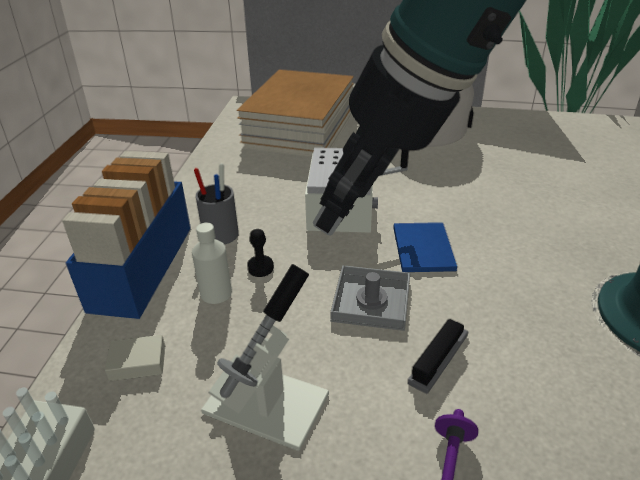

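The gauge slipped out: the fingers ran on to 15 mm, and it is back in or near the cradle at (265,320). I'll look again.

Run:
```python
from h import *
im,d,T=snap("side","s6"); im2,d2,T2=snap("wrist","w6"); print(ctrl.state()["t"])
cv2.imwrite("pics/s6c.png",cv2.resize(im[250:450,190:340],None,fx=3,fy=3,interpolation=cv2.INTER_CUBIC))
```

```text
15.0333
```

View pics/s6c.png

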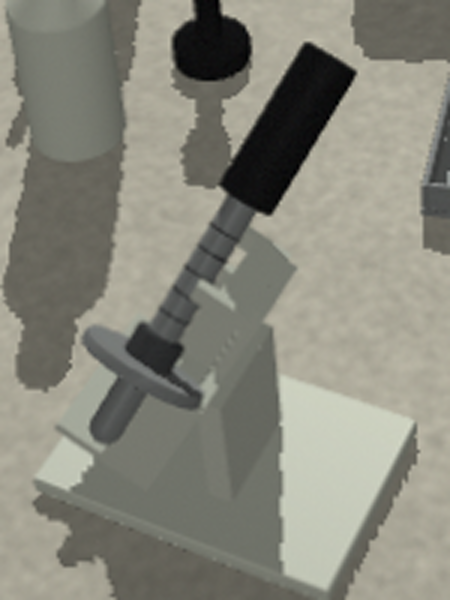

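View pics/w6.png

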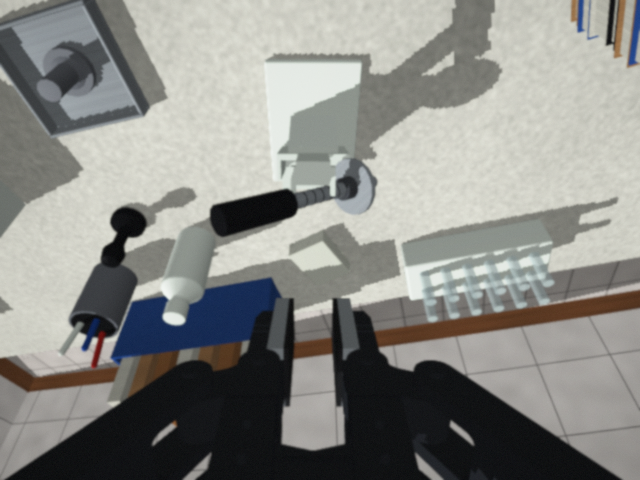

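The gauge is mid-fall. I'll let it settle and look at all views.

Run:
```python
from h import *
ctrl.sleep(.8)
im,d,T=snap("side","s7"); im2,d2,T2=snap("wrist","w7"); snap("top","t7");print(ctrl.state()["t"])
```

```text
15.9833
```

View pics/s7.png

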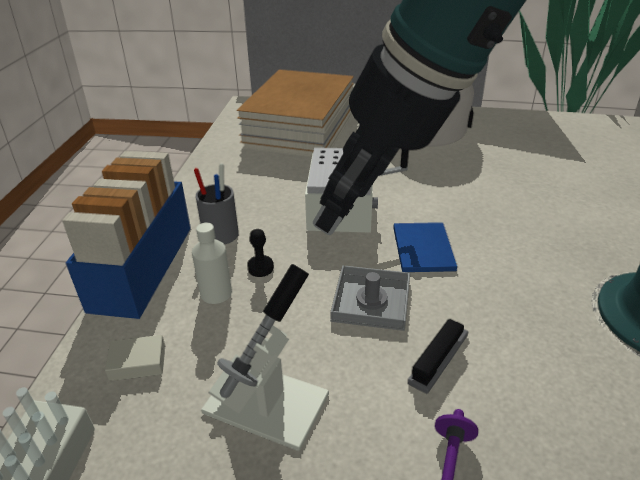

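View pics/w7.png

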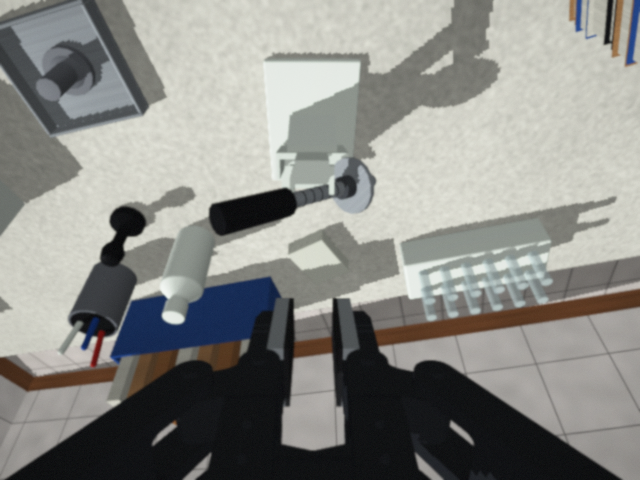

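View pics/t7.png

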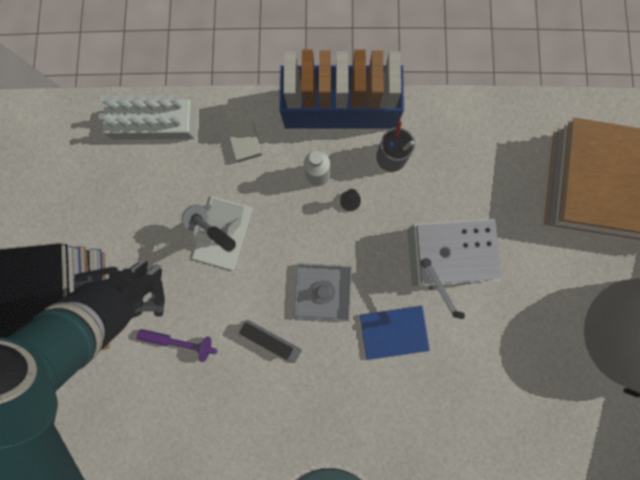

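The gauge has settled, hooked over the cradle's edge with its stop plate at top (197,217) and its handle toward (230,240). The bystanders are untouched. I'll fit its new pose.

```bash
python3 - <<'E'
from h import *
from scipy.optimize import least_squares
for nm,fn,(l,t,r,b) in [("wrist","w7",(205,185,300,240)),("side","s7",(255,260,312,325)),("top","t7",(200,215,240,255))]:
    z=np.load(f"pics/{fn}.npz"); im=z["im"]; P=cloud(nm,z["d"],z["T"]); g=im.max(2)
    m=np.zeros(g.shape,bool); m[t:b,l:r]=True
    m&=(g<(45 if nm=="wrist" else 60))&np.isfinite(P[...,0])&(P[...,2]>.05); 
    m=cv2.erode(m.astype(np.uint8),np.ones((3,3)))>0
    X=P[m]; mu=np.median(X,axis=0); w=np.linalg.svd(X-X.mean(0),full_matrices=False)[2][0]
    if w[1]>0: w=-w
    print(nm,len(X),mu,w,(X-mu)@w @ np.ones(len(X))*0, X[:,2].min(),X[:,2].max())
    def f(p):
        A=p[3:6]/np.linalg.norm(p[3:6]); D=X-p[:3]; s=D@A; r=np.linalg.norm(D-np.outer(s,A),axis=1)
        return np.r_[np.maximum(r-.013,np.abs(s)-.035), .01*(np.linalg.norm(p[3:6])-1)]
    best=None
    for off in (0,.008):
        s=least_squares(f,np.r_[mu-[0,0,off],w],loss="soft_l1",f_scale=.001)
        if best is None or s.cost<best.cost: best=s
    p=best.x; A=p[3:6]/np.linalg.norm(p[3:6]); 
    h=(X-p[:3])@A
    print("  mid",p[:3],"A",A,"tilt",np.degrees(np.arccos(A[2])),"az",np.degrees(np.arctan2(A[1],A[0])),"rms",np.sqrt(np.mean(f(p)**2)),"h",h.min(),h.max(),"tip",p[:3]-.15*A)
E
python3 - <<'E'
import cv2
a=cv2.imread("pics/w7.png"); cv2.imwrite("pics/w7c.png",cv2.resize(a[130:260,190:400],None,fx=3.6,fy=3.6,interpolation=cv2.INTER_CUBIC))
E
```

```text
wrist 2061 [0.58127702 0.20920016 0.19001709] [-0.40690575 -0.70028934  0.58653436] -0.0 0.15849866110436572 0.20967329696951353
  mid [0.58970949 0.2071081  0.1779398 ] A [-0.43871295 -0.64749188  0.62312536] tilt 51.455274542201316 az -124.11989645194232 rms 0.0005445098647550016 h -0.032994495294973857 0.03598628208449561 tip [0.65551644 0.30423189 0.08447099]
side 900 [0.58668856 0.21402198 0.18476952] [-0.43757333 -0.64806346  0.62333244] 0.0 0.1585162517661518 0.21109289215344745
  mid [0.59047235 0.20794607 0.17586954] A [-0.43666504 -0.6447421   0.6274004 ] tilt 51.14141201694786 az -124.10864086832484 rms 0.00103444103406042 h -0.030039796280921283 0.036063865442061575 tip [0.6559721  0.30465739 0.08175948]
top 228 [0.58800416 0.20183486 0.19442777] [-0.47961381 -0.69549796  0.53502634] -0.0 0.16609919192240108 0.20910563883521138
  mid [0.58826705 0.20643021 0.17628829] A [-0.44340954 -0.6485475   0.61868742] tilt 51.77965387466826 az -124.36027262393573 rms 0.000930460886009674 h -0.030159857007272032 0.03729449005145057 tip [0.65477848 0.30371234 0.08348517]
```

View pics/w7c.png

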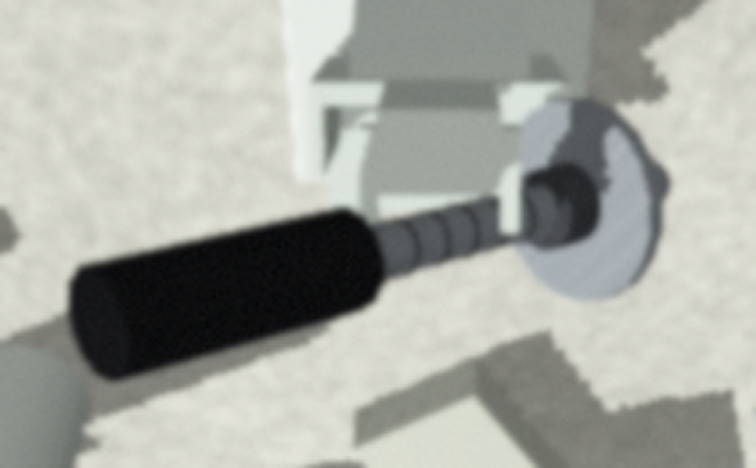

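The three views agree: handle mid at (0.590, 0.2075, 0.1765), tilt 51°. I'll regrasp coaxially with the jaws in the vertical plane and close fully (target 0). I'll also lift slowly, perpendicular to the axis first so the plate can't snag.

```bash
cat > g2.py <<'E'
from h import *
A=np.array([-.4395,-.6470,.6230]);A/=np.linalg.norm(A); mid=np.array([.5899,.2074,.1770]); tip=mid-.15*A
n=np.array([0,0,1])-A[2]*A; n/=np.linalg.norm(n)
def RX(x): z=-A; return np.stack([x,np.cross(z,x),z],1)
E
python3 - <<'E'
from g2 import *
print(tip,n,ctrl.state()["qpos"])
for sg in (1,-1):
    R=RX(sg*n)
    for p in (tip+A*.27+[0,0,.06],tip+A*.25,tip+A*.136,tip+A*.136+n*.06):
        j=ik(p,R); print(sg,None if j is None else np.round(j,0))
    j=ik([.5695,-.23,.35],Rd(56 if sg>0 else -124)); print(None if j is None else np.round(j))
E
```

```text
[0.65582835 0.30445494 0.08354525] [0.35008637 0.51537174 0.78219659] [ -1.74176257  13.55494734 -45.80358713 105.3151779   38.73771766
  57.75636977  10.22865761]
1 [  1.   6.   5. 126. -73.  46. 115.]
1 [ 55.  27. -60. 126. -63.  22. 116.]
1 [ 49.  56. -74. 122.  91.  11. -28.]
1 [ 47.  54. -78. 118.  76.  14. -18.]
[ 43.  22. -32.  87.  12.  75.  65.]
-1 [ 69.  21. -72. 123. -50.  30. -81.]
-1 [ 56.  28. -61. 126. -62.  21. -65.]
-1 [ 49.  56. -74. 122.  91.  11. 152.]
-1 [ 47.  54. -78. 118.  76.  14. 162.]
[-18.  23.  51.  91. -18.  75. -89.]
```

```bash
cat >> g2.py <<'E'
h=np.array([A[0],A[1],0]);h/=np.linalg.norm(h); e=np.cross([0,0,1],h)  # jaw dir horizontal, perp to plane
from scipy.spatial.transform import Rotation as Ro
def Rg(t,sg):   # tool tilted t deg in plane of the gauge (51.5=coaxial)
    t=np.radians(t); w=-np.cos(t)*np.array([0,0,1])-np.sin(t)*h; x=sg*e
    return np.stack([x,np.cross(w,x),w],1)
def up(R,psi):  # erect the gauge, then yaw psi
    E=Ro.align_vectors([[0,0,1],e],[A,e])[0].as_matrix()
    return Ro.from_euler("z",psi,degrees=True).as_matrix()@E@R
E
python3 - <<'E'
from g2 import *
f=lambda j: None if j is None else np.round(j).astype(int).tolist()
for t in (10,20,30,40):
  for sg in (1,-1):
    R=Rg(t,sg); g=tip+A*.158
    print("grasp",t,sg,f(ik(g+.10*(-R[:,2])+.019*R[:,2],R)),f(ik(g+.019*R[:,2],R)),f(ik(g+.06*n+.019*R[:,2],R)))
    for psi in range(-180,180,45):
        U=up(R,psi); j=ik(np.array([.5695,-.23,.19+.158])+.019*U[:,2],U); j2=ik(np.array([.5695,-.23,.075+.158])+.019*U[:,2],U)
        print("    ",psi,np.round(U[:,2],2),f(j),j2 is not None)
E
```

```text
grasp 10 1 [7, 21, -31, 101, 6, 53, -60] [5, 29, -31, 104, 13, 43, -65] [2, 28, -31, 98, 12, 50, -67]
     -180 [ 0.37  0.55 -0.75] [-8, 33, 64, 100, -66, 92, -142] True
     -135 [-0.12  0.65 -0.75] [17, 36, 25, 77, -39, 104, -125] True
     -90 [-0.55  0.37 -0.75] None True
     -45 [-0.65 -0.12 -0.75] None True
     0 [-0.37 -0.55 -0.75] [12, 30, -13, 85, 39, 93, -42] True
     45 [ 0.12 -0.65 -0.75] [24, 17, -28, 105, 55, 66, -19] True
     90 [ 0.55 -0.37 -0.75] [56, 7, -47, 118, 50, 26, 27] True
     135 [ 0.65  0.12 -0.75] [91, 22, -72, 112, -8, 26, 134] True
grasp 10 -1 [24, 29, -57, 100, 23, 57, 107] [19, 37, -53, 103, 32, 48, 100] [17, 36, -54, 97, 30, 54, 100]
     -180 [ 0.37  0.55 -0.75] [49, 22, -15, 96, -39, 68, 18] True
     -135 [-0.12  0.65 -0.75] [44, 36, -19, 75, -21, 96, 39] True
     -90 [-0.55  0.37 -0.75] None True
     -45 [-0.65 -0.12 -0.75] None True
     0 [-0.37 -0.55 -0.75] [30, 36, -42, 83, 51, 103, 129] True
     45 [ 0.12 -0.65 -0.75] [38, 21, -46, 104, 61, 72, 158] True
     90 [ 0.55 -0.37 -0.75] [-38, 1, 52, 122, 36, 21, -141] False
     135 [ 0.65
[... 3109 characters left out ...]
, 62] True
     135 [ 0.2   0.04 -0.98] [42, 16, -24, 96, 1, 59, 119] True
grasp 40 -1 [50, 25, -64, 120, -19, 22, 157] [43, 46, -69, 118, 52, 17, 92] [38, 40, -68, 113, 34, 19, 104]
     -180 [ 0.11  0.16 -0.98] [43, 20, -24, 91, -3, 68, -13] True
     -135 [-0.04  0.2  -0.98] [45, 26, -30, 85, 3, 78, 27] True
     -90 [-0.16  0.11 -0.98] [40, 28, -29, 81, 9, 85, 66] True
     -45 [-0.2  -0.04 -0.98] [40, 29, -35, 82, 20, 86, 104] True
     0 [-0.11 -0.16 -0.98] [41, 26, -38, 87, 26, 79, 145] True
     45 [ 0.04 -0.2  -0.98] [-39, 33, 78, 98, -26, 67, -126] True
     90 [ 0.16 -0.11 -0.98] [-24, 16, 51, 101, -13, 57, -94] True
     135 [ 0.2   0.04 -0.98] [33, 15, -13, 97, -3, 59, -58] True
```

Run:
```python
from g2 import *
R=Rg(30,1); g=tip+A*.158; w=R[:,2]
ctrl.gripper_to(.05)
ctrl.movep(g-w*.10,R)
ctrl.movel(g-w*.04,R,max_speed=.2)
print(ctrl.movel(g+w*.019,R,max_speed=.08,contact_N=6),ctrl.state()["ft_force"],ctrl.state()["t"])
f0=ctrl.state()["ft_force"]
ctrl.gripper_to(0.0); s=ctrl.state(); print(s["opening"],s["ft_force"]-f0,s["t"])
ctrl.sleep(.3); s=ctrl.state(); print(s["opening"],s["ft_force"]-f0)
ctrl.movel(g+w*.019+n*.012,R,max_speed=.04); s=ctrl.state(); print(s["opening"],s["ft_force"]-f0,s["t"])
snap("side","s8")
```

```text
False [0.83109787 1.31734661 0.86053455] 18.7333
0.02489526461617434 [-1.50251264 -1.36864206  1.1892972 ] 19.075
0.024977464049659615 [-1.86289046 -2.06889987  1.75526155]
0.024585407926445688 [-0.96053206 -3.20425449 -1.53107701] 19.825
```

View pics/s8.png

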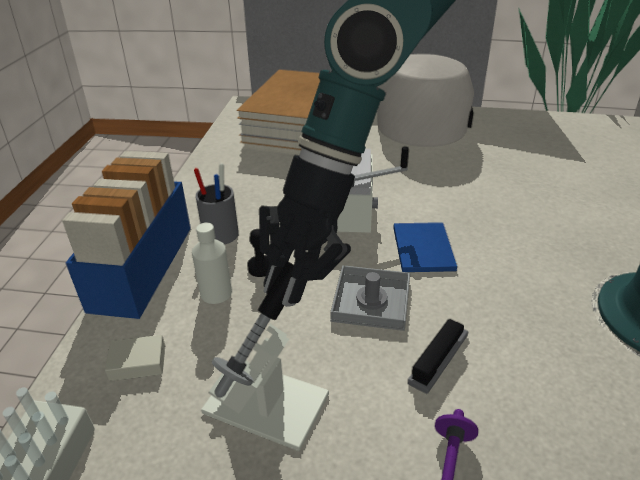

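Held, with the opening at 24.6 mm. The side view shows the gauge between the jaws at (280,285) and its plate at (236,368). I'll keep lifting slowly and check the grip.

Run:
```python
from g2 import *
R=Rg(30,1); g=tip+A*.158; w=R[:,2]
for k in (.035,.06):
    ctrl.movel(g+w*.019+n*k,R,max_speed=.06); s=ctrl.state(); print(s["opening"],s["ft_force"],s["t"])
ctrl.movel(g+w*.019+n*.06+[-.02,-.03,.08],R,max_speed=.08); s=ctrl.state(); print(s["opening"],s["ft_force"],s["t"])
snap("side","s9");snap("top","t9")
```

```text
0.024772656921579563 [ 0.6594747  -0.13634826 -3.56463083] 20.4083
0.02468491230379866 [-0.12883402  0.51231011 -3.32184494] 20.975
0.024635269153138753 [ 0.31964636  0.23045923 -2.99643903] 22.225
```

View pics/s9.png

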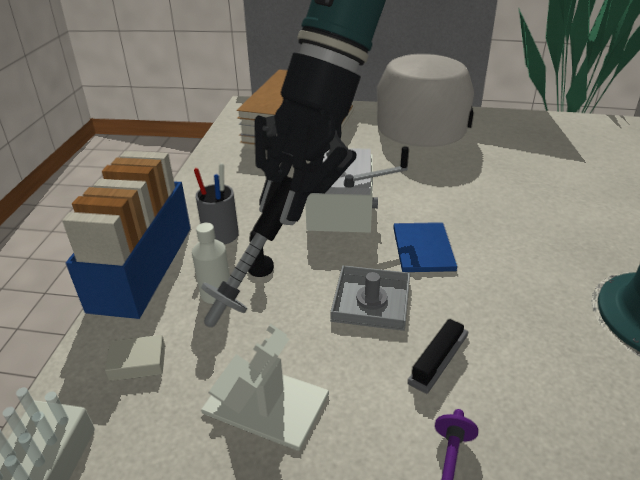

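View pics/t9.png

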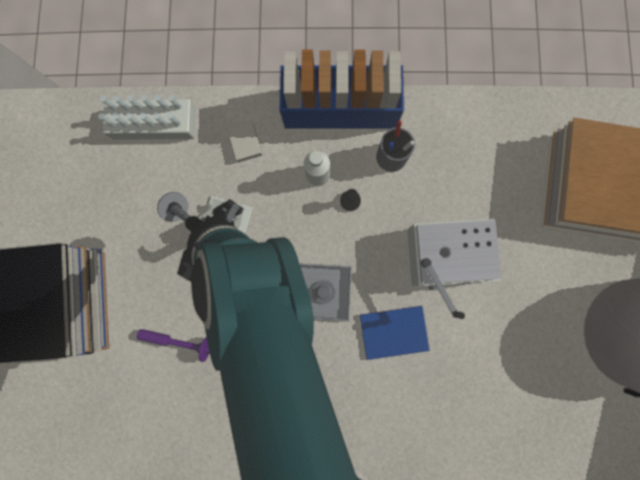

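The gauge is held firmly and clear of the cradle: side tip (210,322), plate (222,300). Next I swing it upright, high over the well, and measure.

Run:
```python
from g2 import *
R=Rg(30,1); U=up(R,0); 
gz=.39
p=np.array([.5695,-.23,gz])+.019*U[:,2]
print(ik(p,U))
q0=ctrl.state()["qpos"]
# intermediate half way
Rm=Ro.from_matrix(R); Um=Ro.from_matrix(U)
M=(Ro.from_rotvec(.5*(Um*Rm.inv()).as_rotvec())*Rm).as_matrix()
pm=np.array([.56,.0,.40])+.019*M[:,2]; print(ik(pm,M))
ctrl.movep(pm,M); s=ctrl.state(); print(s["opening"],s["t"])
ctrl.movep(p,U)
s=ctrl.state(); print(s["opening"],s["ft_force"],s["t"],s["eef_pos"]-p)
snap("side","s10");snap("wrist","w10");snap("top","t10")
```

```text
[ 19.48330492  22.29444465 -13.618255    83.50598937  24.07682337
  85.76844717 -31.93667564]
[ 17.09372056  11.78411181 -22.03231555  94.05520962   1.11126348
  72.33441547 -38.91554433]
0.024239871529625874 23.225
0.0248182712141655 [-0.23819269  0.4150492  -2.36195029] 24.1417 [ 0.00053118  0.00227584 -0.00041531]
```

View pics/s10.png

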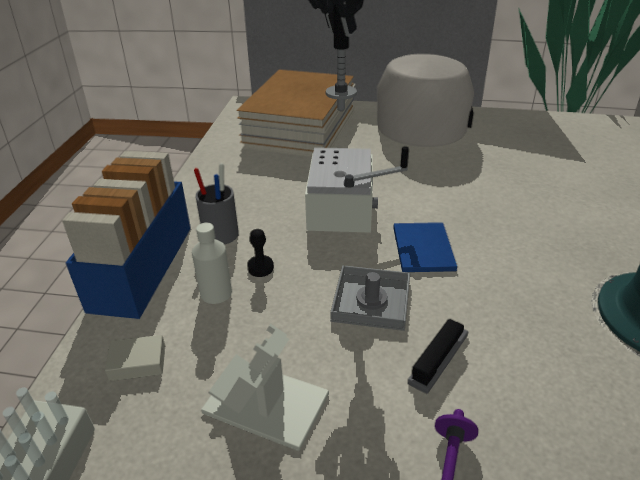

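View pics/w10.png

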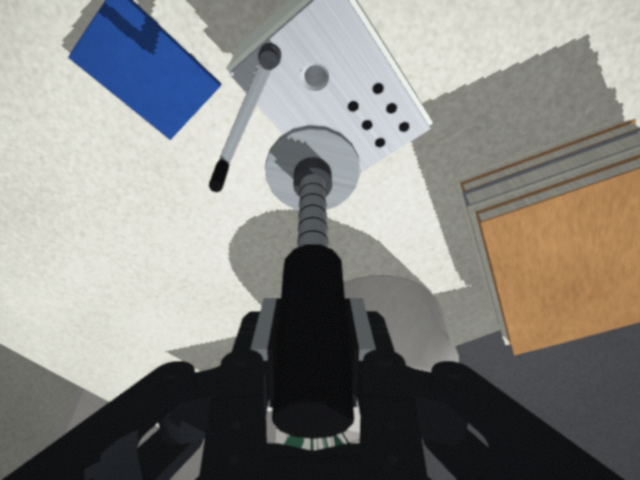

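View pics/t10.png

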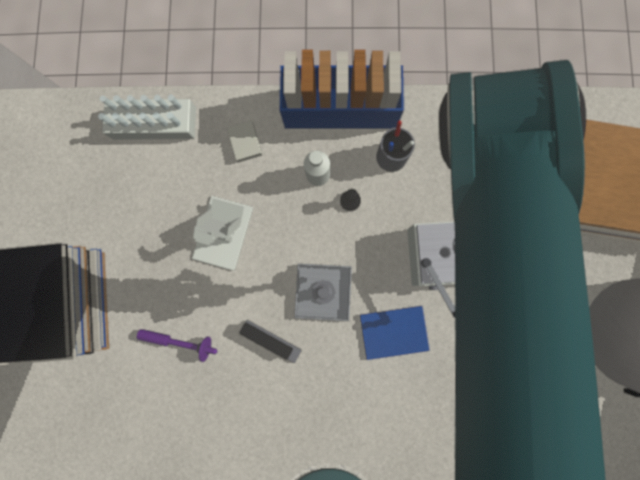

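The gauge is upright over the well. In the wrist view the handle is at (313,340) and the plate at (312,168), with the well at (316,76). In the side view the tip is at (342,108). I'll measure the axis.

```bash
cat > fit.py <<'E'
from h import *
from scipy.optimize import least_squares
def gaugefit(fn,nm="wrist",rod=(300,190,328,242),hnd=(290,255,340,400),seed=None):
    z=np.load(f"pics/{fn}.npz"); P=cloud(nm,z["d"],z["T"])
    def g(b): 
        l,t,r,bb=b; q=P[t:bb,l:r].reshape(-1,3); return q[np.isfinite(q[:,0])]
    X=g(rod); Y=g(hnd)
    d=lambda Q: np.linalg.norm(Q[:,:2]-seed[:2],axis=1)
    X=X[d(X)<.03]; Y=Y[d(Y)<.03]
    def f(p):
        A=np.array([p[2],p[3],1]);A/=np.linalg.norm(A); c=np.array([p[0],p[1],seed[2]])
        def r(Q): D=Q-c; return np.linalg.norm(D-np.outer(D@A,A),axis=1)
        return np.r_[r(X)-.007,r(Y)-.013]
    s=least_squares(f,[seed[0],seed[1],0,0],loss="soft_l1",f_scale=.001)
    p=s.x; print(fn,len(X),len(Y),"xy@z",p[:2],seed[2],"slope",p[2:],"rms",np.sqrt(np.mean(np.minimum(abs(f(p)),.003)**2)))
    return p
E
python3 - <<'E'
from fit import *
from g2 import *
U=up(Rg(30,1),0); s=ctrl.state(); g=s["eef_pos"]-.019*s["ee_rot"][:,2]; print("grasp",g,s["eef_pos"],np.abs(s["ee_rot"]-U).max())
p=gaugefit("w10",seed=g)
z=np.load("pics/w10.npz"); P=cloud("wrist",z["d"],z["T"])
q=P[125:205,262:362].reshape(-1,3); q=q[np.isfinite(q[:,0])&(q[:,2]>.2)]; print("z pct",np.percentile(q[:,2],[1,10,50,90,99]))
zm=np.median(q[:,2]); pl=q[abs(q[:,2]-zm)<.004]; c,r=cv2.minEnclosingCircle(pl[:,:2].astype(np.float32)); 
co=np.linalg.lstsq(np.c_[pl[:,:2]-pl[:,:2].mean(0),np.ones(len(pl))],pl[:,2],rcond=None)[0]; print("plate c",c,r,zm,"slopes",co)
print("axis xy at plate:",p[:2]+p[2:]*(zm-g[2]))
# handle top / well
q=P[60:95,298:335].reshape(-1,3); 
g8=cv2.cvtColor(z["im"],cv2.COLOR_BGR2GRAY)
rect=None
m=(g8[55:100,295:340]<150).astype(np.uint8); n_,lab,st,ce=cv2.connectedComponentsWithStats(m); print(st,ce)
for k in range(1,n_): print(onz("wrist",295+ce[k][0],55+ce[k][1],.1,z["T"]))
# side view rod edges
zs=np.load("pics/s10.npz"); S=cloud("side",zs["d"],zs["T"]); gs=cv2.cvtColor(zs["im"],cv2.COLOR_BGR2GRAY)
q=S[98:112,332:352].reshape(-1,3); q=q[np.isfinite(q[:,0])&(q[:,1]>-.3)]; print("side tip pts",len(q),q.mean(0),q[:,2].min())
q=S[40:85,330:352].reshape(-1,3); q=q[np.isfinite(q[:,0])&(q[:,1]>-.3)]
for a,b in ((.2,.21),(.25,.26),(.27,.28),(.30,.31)):
    t=q[(q[:,2]>a)&(q[:,2]<b)]; 
    if len(t): print(a,(t[:,0].min()+t[:,0].max())/2,np.ptp(t[:,0]),t[:,1].max())
E
```

```text
grasp [ 0.56981622 -0.22822442  0.39048651] [ 0.56594838 -0.23396647  0.37279276] 0.0020555444708706405
w10 1424 7222 xy@z [ 0.570167   -0.22765185] 0.3904865087660011 slope [ 0.0003023  -0.00351055] rms 0.000502009395092899
z pct [0.26836845 0.27144188 0.27248464 0.2891103  0.30967668]
plate c (0.5704944133758545, -0.22685198485851288) 0.028190799057483673 0.2724846434465369 slopes [-0.00807444 -0.00771352  0.27223111]
axis xy at plate: [ 0.57013133 -0.2272376 ]
[[   0    0   45   45 1563]
 [  10   10   24   25  462]] [[22.16314779 22.06845809]
 [21.44805195 21.76839827]]
[ 0.57273508 -0.22990359  0.1       ]
side tip pts 113 [ 0.56804741 -0.21885003  0.25032985] 0.23309972386807204
0.3 0.568660441656879 0.013589584024846668 -0.21813410485303497
```

The axis is vertical to about 0.3° and within about 3 mm of the well. I'll shift it, lower it into the mouth and watch the contact forces.

```bash
cat > mv.py <<'E'
from g2 import *
U=up(Rg(30,1),0)
def go(x,y,ztip,v,cN=None):   # move gauge axis to x,y and tip height
    # axis offset from TCP: measured
    p=np.array([x-.00416+0.0,y+-.0064,ztip+.1403])
    r=ctrl.movel(p,U,max_speed=v,contact_N=cN); s=ctrl.state()
    print(r,"tip z",round(s["eef_pos"][2]-.1403,4),"err",np.round((s["eef_pos"]-p)*1000,1),"F",np.round(s["ft_force"],1),"op",round(s["opening"],4),"t",round(s["t"],2)); return r
E
python3 - <<'E'
from mv import *
go(.571,-.230,.125,.15)
snap("side","s11"); snap("wrist","w11")
im=np.load("pics/s11.npz")["im"]; cv2.imwrite("pics/s11c.png",cv2.resize(im[60:220,280:430],None,fx=4,fy=3.75,interpolation=cv2.INTER_CUBIC))
E
```

```text
False tip z 0.1261 err [ 0.7 -0.1  1.1] F [-0.7 -0.3 -2.6] op 0.0244 t 25.16
```

View pics/s11c.png

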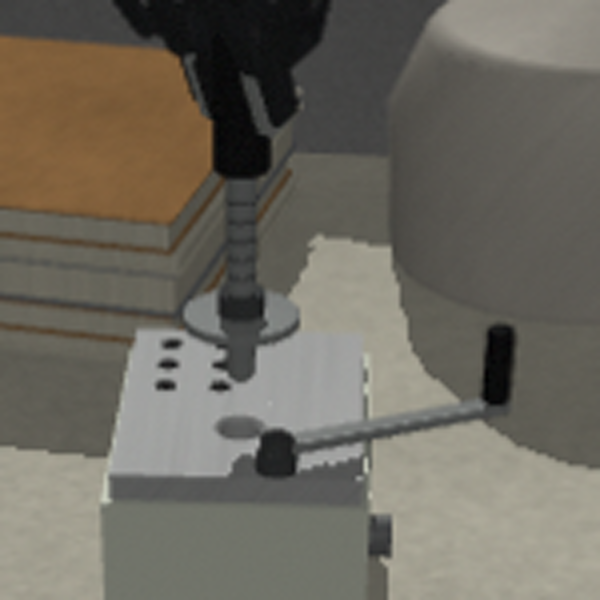

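View pics/w11.png

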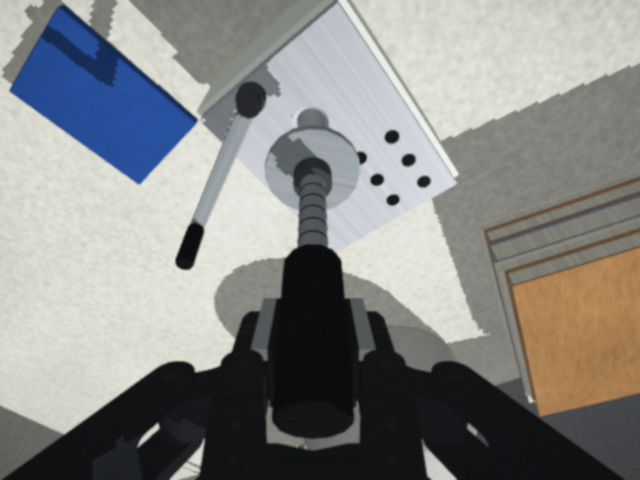

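Run:
```python
from h import *
z=np.load("pics/s11.npz"); T=z["T"]; g=cv2.cvtColor(z["im"],cv2.COLOR_BGR2GRAY)
print(g[166:182,330:352:1][::1])
m=(g[166:182,330:352]<118).astype(np.uint8)
print("well at z=.1 from px (340,174):",onz("side",340,174.1,.1,T))
for v,zz in((150,.15),(161,.126)):
    o,d=ray("side",340,v,T); # intersect with axis plane y
    k=(-.230-o[1])/d[1]; print(v,o+d*k)
t=np.load("pics/t2.npz"); gt=cv2.cvtColor(t["im"],cv2.COLOR_BGR2GRAY).astype(float); sub=np.clip(135-gt[242:262,434:458],0,None); v,u=np.mgrid[242:262,434:458]
print("top well",onz("top",(u*sub).sum()/sub.sum(),(v*sub).sum()/sub.sum(),.1,t["T"]))
w=np.load("pics/w11.npz"); P=cloud("wrist",w["d"],w["T"])
```

```text
[[162 161 162 162 164 162 160 156 160 161 162 163 162 162 162 162 161 159
  159 160 161 162]
 [163 161 162 163 163 162 159 156 159 161 161 163 161 162 163 162 162 174
  160 161 161 162]
 [162 161 161 163 164 161 157 158 160 161 162 162 163 162 163 164 163 165
  160 160 162 163]
 [162 162 162 162 163 160 157 158 159 163 162 162 163 163 163 163 162 161
  160 161 163 163]
 [161 160 162 162 164 161 157 158 148 150 149 150 162 162 162 162 162 160
  159 162 162 162]
 [161 160 162 162 162 134 120 111 110 112 112 111 115 126 150 162 161 160
  160 162 162 161]
 [161 161 162 162 129 103  94  95  98  98  99  96  94 100 112 130 159 160
  160 161 162 161]
 [162 161 161 144 108  89  84  89  91  92  92  93  90  93 103 112 141 159
  160 161 163 161]
 [162 160 160 141 105  80  83  87  88  90  90  91  88  86  90 114 117 114
   97  97  97 137]
 [161 160 161 158 128  81  83  87  89  92  91  91  88  83  79  89  61  55
   43  41  41  67]
 [161 160 161 161 156 130 100  87  90  92  91  90  87  99 112  53  35  33
   31  33  32  33]
 [161 161 161 161 160 154 147 147 136 135 136 135 150 154 156  50  33  33
   33  35  32  32]
 [160 161 161 161 160 156 155 158 157 157 158 158 162 162 162  50  33  34
   34  36  35  35]
 [160 160 160 161 158 156 155 158 160 159 159 160 162 163 117  42  34  35
   37  36  34  33]
 [161 160 160 160 158 156 156 159 160 160 160 161 163 162  65  32  34  36
   34  38  35  34]
 [160 160 158 159 157 156 156 158 159 158 107 103 103 136  48  31  34  42
   36  38  36  34]]
well at z=.1 from px (340,174): [ 0.56924036 -0.22879438  0.1       ]
150 [ 0.56969076 -0.23        0.15190321]
161 [ 0.56954902 -0.23        0.12826644]
top well [ 0.57069398 -0.23083344  0.1       ]
```

All the estimates agree within 2 mm, so I'm inserting.

Run:
```python
from mv import *
r=go(.5705,-.230,.105,.1,6)
if not r:
    r=go(.5705,-.230,.080,.05,6)
snap("side","s12")
im=np.load("pics/s12.npz")["im"]; cv2.imwrite("pics/s12c.png",cv2.resize(im[60:220,280:430],None,fx=4,fy=3.75,interpolation=cv2.INTER_CUBIC))
```

```text
False tip z 0.1044 err [-0.5  0.  -0.6] F [-0.3  0.3 -2.8] op 0.0248 t 25.61
False tip z 0.0799 err [ 0.1 -0.  -0.1] F [ 0.8 -0.3 -3. ] op 0.0246 t 26.26
```

View pics/s12c.png

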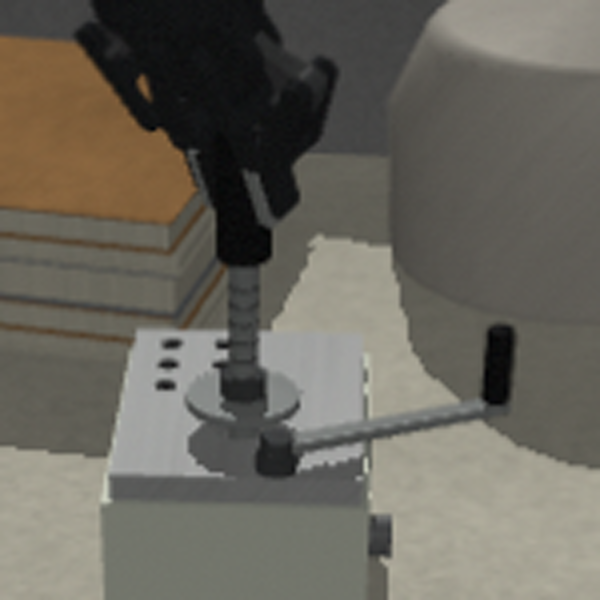

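The tip is in the well without contact. Now I press down, with the plate meeting the top and the rod sliding through until it bottoms.

Run:
```python
from mv import *
go(.5705,-.230,.060,.05,14)
r=go(.5705,-.230,.012,.03,16)
ctrl.sleep(.1); print(ctrl.state()["ft_force"],ctrl.state()["eef_pos"])
snap("side","s13"); snap("wrist","w13")
im=np.load("pics/s13.npz")["im"]; cv2.imwrite("pics/s13c.png",cv2.resize(im[60:220,280:430],None,fx=4,fy=3.75,interpolation=cv2.INTER_CUBIC))
```

```text
False tip z 0.0594 err [-0.5  0.2 -0.6] F [-0.   0.3 -2.5] op 0.0247 t 26.86
True tip z 0.0238 err [-0.  -0.2 11.8] F [-0.3  0.6  4.4] op 0.0246 t 27.99
[-0.52962537 -0.48715514  4.87305472] [ 0.56633147 -0.23656639  0.16418379]
```

View pics/s13c.png

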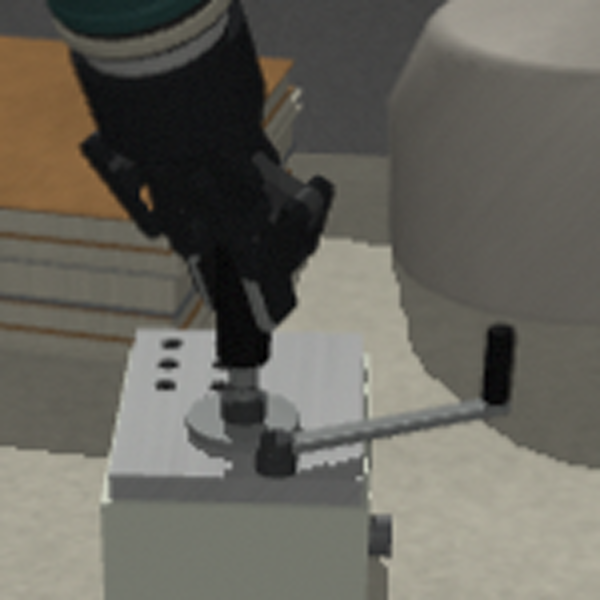

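View pics/w13.png

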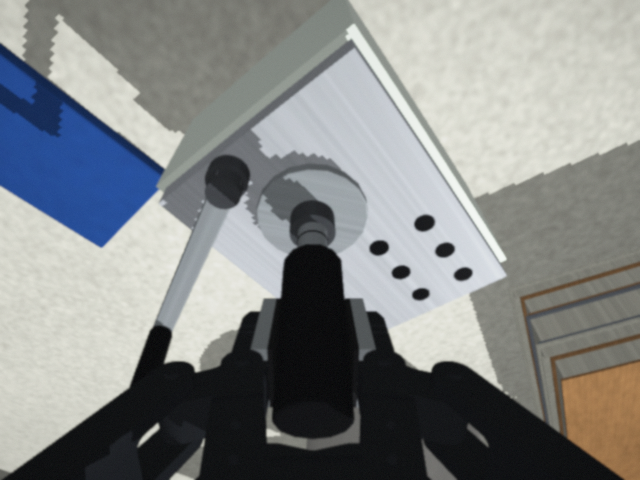

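The plate is on the warmer at side crop (243,420) and something was met at tip z 0.024. I'll press on to see whether that is the floor.

Run:
```python
from mv import *
for k in range(4):
    z0=ctrl.state()["eef_pos"][2]-.1403
    r=go(.5705,-.230,.0225-.0015*k,.02,20); 
    s=ctrl.state()
    if r or s["ft_force"][2]>25: break
ctrl.sleep(.2); s=ctrl.state(); print(s["ft_force"],s["eef_pos"][2]-.1403,s["opening"],s["t"])
```

```text
False tip z 0.0237 err [ 0.4 -0.2  1.2] F [-3.1  2.   8.7] op 0.0247 t 28.44
False tip z 0.0236 err [ 0.5 -0.3  2.6] F [-4.1  2.5 16. ] op 0.0249 t 28.69
False tip z 0.0235 err [ 0.6 -0.4  4. ] F [-5.9  3.3 23.1] op 0.0248 t 28.94
False tip z 0.0233 err [ 0.8 -0.5  5.3] F [-5.7  4.  27.9] op 0.0248 t 29.19
[-7.09627097  4.73981561 28.57098275] 0.023291545307264183 0.024699421851480847 29.3917
```

Rigid floor confirmed: about 31 N with the tip steady at 0.0233. I'll hold it for over a second, then check, relieve and release.

Run:
```python
from mv import *
for _ in range(3):
    ctrl.sleep(.45); s=ctrl.state(); print(np.round(s["ft_force"],1),s["eef_pos"][2]-.1403,s["t"])
go(.5712,-.2304,.0225,.02)
s=ctrl.state(); print(s["ft_force"])
ctrl.gripper_to(.05)
s=ctrl.state(); print(s["ft_force"],s["t"])
w=U[:,2]; p=s["eef_pos"]
ctrl.movel(p-w*.09,U,max_speed=.12)
snap("wrist","w14"); snap("side","s14"); print(ctrl.state()["t"],ctrl.state()["eef_pos"])
im=np.load("pics/s14.npz")["im"]; cv2.imwrite("pics/s14c.png",cv2.resize(im[60:220,280:430],None,fx=4,fy=3.75,interpolation=cv2.INTER_CUBIC))
```

```text
[-6.9  4.5 29.2] 0.02328184094353211 29.8417
[-7.1  4.8 29.4] 0.023296783017949546 30.2917
[-7.3  4.3 28.8] 0.023297295941119817 30.7417
False tip z 0.0237 err [ 0.1 -0.1  1.2] F [-3.6  2.  10.3] op 0.025 t 31.12
[-3.62602025  1.95011605 10.29684362]
[ 0.29303238 -0.07847878 -0.00229974] 31.4833
32.475 [ 0.58484129 -0.21004824  0.24499512]
```

View pics/w14.png

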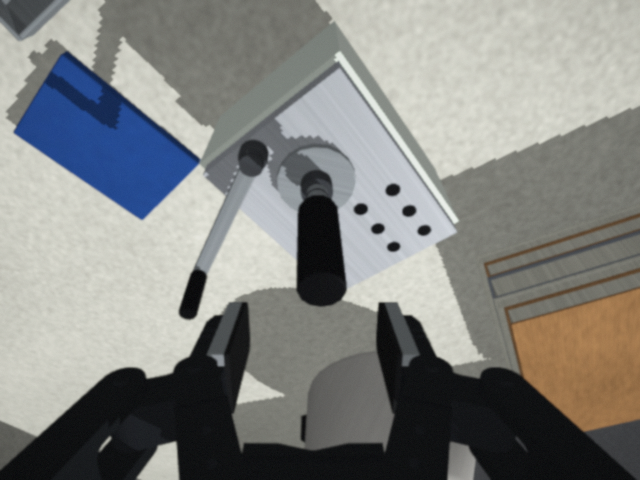

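View pics/s14c.png

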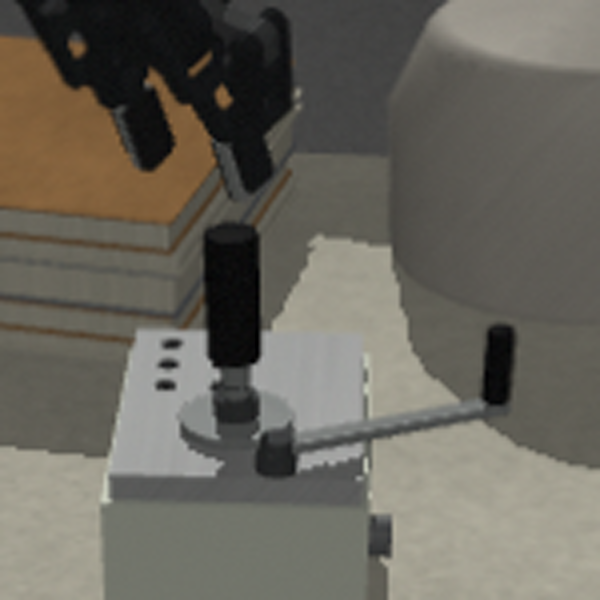

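The gauge stands alone in the well: side crop handle (232,295), plate (238,425). I'll check its tilt and plate, and plan the clamp swing.

Run:
```python
from fit import *
z=np.load("pics/w14.npz"); P=cloud("wrist",z["d"],z["T"])
p=gaugefit("w14",rod=(308,190,328,196),hnd=(300,205,342,300),seed=np.array([.5705,-.23,.16]))
q=P[145:215,275:357].reshape(-1,3); q=q[np.isfinite(q[:,0])]
bl=P[120:145,330:350].reshape(-1,3); bl=bl[np.isfinite(bl[:,0])]; print("block top z",np.median(bl[:,2]))
c0=p[:2]+p[2:]*(.106-.16); r=np.linalg.norm(q[:,:2]-c0,axis=1); pl=q[(abs(q[:,2]-.106)<.005)&(r<.027)&(r>.013)]
co=np.linalg.lstsq(np.c_[pl[:,:2]-c0,np.ones(len(pl))],pl[:,2],rcond=None)[0]; print("plate",c0,"slopes",co,len(pl))
bt=P[60:250,200:460].reshape(-1,3); bt=bt[np.isfinite(bt[:,0])&(abs(bt[:,2]-.1)<.003)]
co=np.linalg.lstsq(np.c_[bt[:,:2]-c0,np.ones(len(bt))],bt[:,2],rcond=None)[0]; print("block plane",co)
q=P[150:320,190:350].reshape(-1,3);
print("handle top z",np.nanpercentile(P[275:300,305:338,2],[50,95]))
k=P[265:320,175:210].reshape(-1,3); k=k[np.isfinite(k[:,0])&(k[:,2]>.12)&(k[:,2]<.17)]; print("knob",len(k),(k.min(0)+k.max(0))/2,np.ptp(k,axis=0))
```

```text
w14 120 3892 xy@z [ 0.57502707 -0.23063308] 0.16 slope [ 0.02359862 -0.00629953] rms 0.0014532935418918947
block top z 0.10074609987774275
plate [ 0.57375274 -0.2302929 ] slopes [-0.03235325 -0.00841313  0.10738609] 2560
block plane [ 5.38860182e-07 -5.59422222e-04  1.00622301e-01]
handle top z [0.21032891 0.2110981 ]
knob 866 [ 0.44950456 -0.2447505   0.13969526] [0.01441223 0.01414051 0.03911272]
```

It leans about 1.4° toward +x after release, because of side load in the tilted hold. I'll regrasp it with a vertical tool, jaws along x to square it, then press again and release unloaded.

Run:
```python
from h import *
R=Rd(0); x,y=.571,-.2303
ctrl.movel(ctrl.state()["eef_pos"]+[0.01,0.015,.05],max_speed=.2)
ctrl.movep([x,y,.29],R)
ctrl.movel([x,y,.235],R,max_speed=.15)
print(ctrl.movel([x,y,.167],R,max_speed=.1,contact_N=6))
def st(m=""):
    s=ctrl.state(); print(m,np.round(s["ft_force"],1),np.round(s["wrist_torque"],2),np.round(s["eef_pos"],4),round(s["opening"],4),round(s["t"],2))
st("pre"); ctrl.gripper_to(0.0); st("grip"); ctrl.sleep(.1); st()
snap("side","s15")
im=np.load("pics/s15.npz")["im"]; cv2.imwrite("pics/s15c.png",cv2.resize(im[60:220,280:430],None,fx=4,fy=3.75,interpolation=cv2.INTER_CUBIC))
```

```text
False
pre [ 0.2  0.3 -0.5] [-0.04 -0.03 -0.  ] [ 0.5715 -0.2304  0.1676] 0.0499 35.07
grip [ 0.7 -0.1  3.8] [ 0.03 -0.18 -0.01] [ 0.5718 -0.2305  0.168 ] 0.0244 35.41
 [0.2 0.2 3.1] [-0.01 -0.29 -0.01] [ 0.5718 -0.2304  0.1679] 0.0249 35.51
```

View pics/s15c.png

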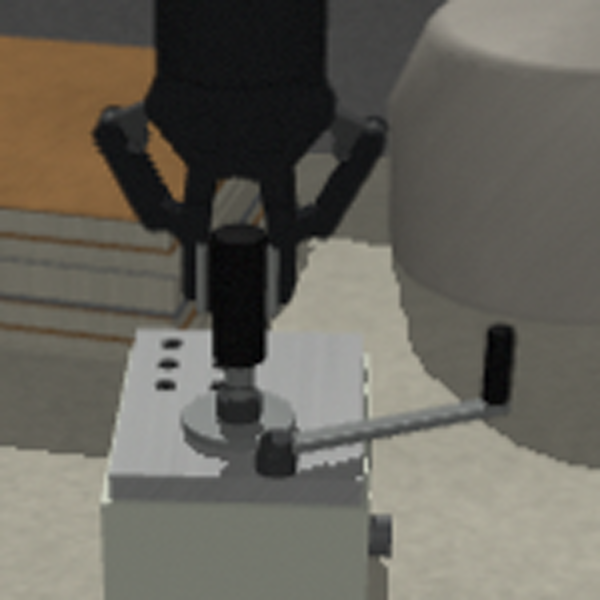

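Run:
```python
from h import *
R=Rd(0); x,y=.571,-.2303
def st(m=""):
    s=ctrl.state(); print(m,np.round(s["ft_force"],1),np.round(s["wrist_torque"],2),np.round(s["eef_pos"],4),round(s["opening"],4),round(s["t"],2))
ctrl.movel([x,y,.164],R,max_speed=.03,contact_N=30); st("press")
ctrl.sleep(1.1); st("held")
ctrl.movel([x,y,.1668],R,max_speed=.03); st("relaxed")
ctrl.gripper_to(.03); st("open")
snap("side","s16")
ctrl.gripper_to(.05); 
ctrl.movel([x,y,.30],R,max_speed=.2); st("up")
snap("side","s17"); snap("wrist","w17")
im=np.load("pics/s17.npz")["im"]; cv2.imwrite("pics/s17c.png",cv2.resize(im[60:220,280:430],None,fx=4,fy=3.75,interpolation=cv2.INTER_CUBIC))
```

```text
press [-2.9  0.7 18.3] [0.3  0.96 0.04] [ 0.5725 -0.2307  0.1675] 0.0247 35.81
held [-2.2  0.6 18.9] [ 0.26  0.92 -0.01] [ 0.5725 -0.2307  0.1675] 0.0249 36.91
relaxed [-1.7  0.4  9.1] [0.12 0.39 0.06] [ 0.5713 -0.2305  0.1678] 0.0247 37.16
open [-0.2 -0.7 -0.6] [-0.01 -0.03  0.03] [ 0.5703 -0.2303  0.1659] 0.03 37.39
up [-0.7  0.7 -0.1] [ 0.02  0.06 -0.02] [ 0.5703 -0.2301  0.2988] 0.0498 38.59
```

View pics/s17c.png

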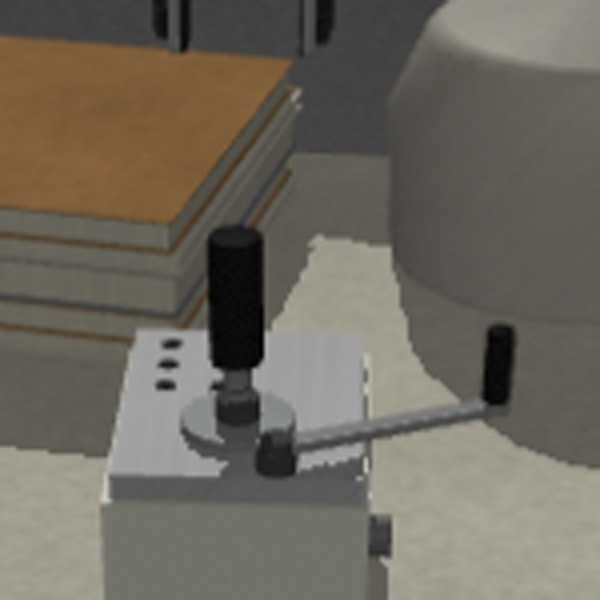

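View pics/w17.png

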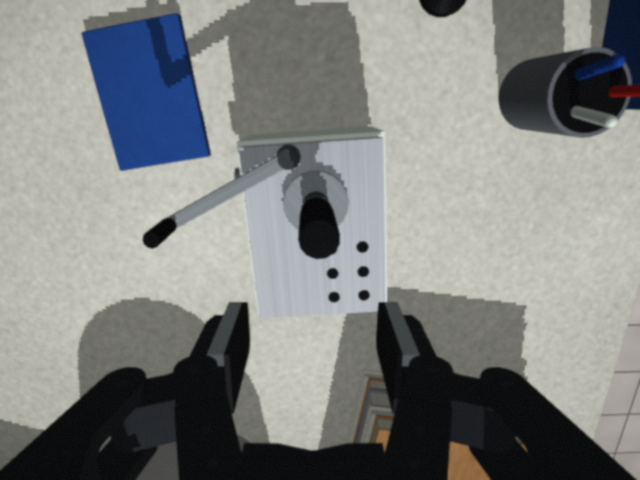

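Run:
```python
from fit import *
z=np.load("pics/w17.npz"); P=cloud("wrist",z["d"],z["T"])
p=gaugefit("w17",rod=(308,192,325,197),hnd=(300,205,340,260),seed=np.array([.5715,-.23,.16]))
c0=p[:2]+p[2:]*(.106-.16)
q=P[165:240,280:352].reshape(-1,3); q=q[np.isfinite(q[:,0])]; r=np.linalg.norm(q[:,:2]-c0,axis=1); pl=q[(abs(q[:,2]-.1065)<.004)&(r<.027)&(r>.013)]
co=np.linalg.lstsq(np.c_[pl[:,:2]-c0,np.ones(len(pl))],pl[:,2],rcond=None)[0]; print("plate",c0,co)
bt=P[150:310,250:380].reshape(-1,3); bt=bt[np.isfinite(bt[:,0])&(abs(bt[:,2]-.1)<.003)&(np.linalg.norm(bt[:,:2]-c0,axis=1)>.032)]
co=np.linalg.lstsq(np.c_[bt[:,:2]-c0,np.ones(len(bt))],bt[:,2],rcond=None)[0]; print("block",co)
rr=cv2.minAreaRect(bt[:,:2].astype(np.float32)); print(rr)
k=P[210:255,138:180].reshape(-1,3); k=k[np.isfinite(k[:,0])&(k[:,2]>.125)&(k[:,2]<.17)]; print("knob",len(k),(k.min(0)+k.max(0))/2,np.ptp(k,axis=0))
```

```text
w17 84 1995 xy@z [ 0.5746223  -0.22735303] 0.16 slope [-0.0559341  -0.00397119] rms 0.002205850185130249
plate [ 0.57764274 -0.22713859] [-0.01750091 -0.02894632  0.10732801]
block [ 0.00050493 -0.00107202  0.10063931]
((0.5732818841934204, -0.2591996490955353), (0.11852163076400757, 0.14882874488830566), 0.10641761124134064)
knob 555 [ 0.44949951 -0.24454177  0.14223953] [0.01329998 0.01403579 0.0343416 ]
```

```bash
cat > pf.py <<'E'
from h import *
from scipy.optimize import least_squares
def plate(nm,fn,c0=(.572,-.230)):
    z=np.load(f"pics/{fn}.npz"); P=cloud(nm,z["d"],z["T"]); q=P.reshape(-1,3); q=q[np.isfinite(q[:,0])]
    r=np.linalg.norm(q[:,:2]-c0,axis=1)
    b=q[(r>.035)&(r<.09)&(abs(q[:,2]-.1)<.003)]
    cb=np.linalg.lstsq(np.c_[b[:,:2]-c0,np.ones(len(b))],b[:,2],rcond=None)[0]
    p=q[(r<.031)]; zr=p[:,2]-(np.c_[p[:,:2]-c0,np.ones(len(p))]@cb); p=p[(zr>.004)&(zr<.0095)]; zr=zr[(zr>.004)&(zr<.0095)]
    f=lambda k: k[0]*(p[:,0]-c0[0])+k[1]*(p[:,1]-c0[1])+k[2]-zr
    k=least_squares(f,[0,0,.006],loss="soft_l1",f_scale=.0004).x
    cc,rad=cv2.minEnclosingCircle(p[abs(f(k))<.0015][:,:2].astype(np.float32))
    print(fn,"block",np.round(cb,4),"plate rel slopes deg",np.round(np.degrees(k[:2]),2),"h mm",round(k[2]*1e3,2),len(p),"centre",np.round(cc,4),round(rad,4))
if __name__=="__main__":
    for nm,fn in (("wrist","w13"),("wrist","w14"),("wrist","w17"),("side","s13"),("side","s14"),("side","s15"),("side","s17")): plate(nm,fn)
    # handle edges in side view
    for fn in ("s13","s14","s15","s17"):
        z=np.load(f"pics/{fn}.npz"); P=cloud("side",z["d"],z["T"]); q=P.reshape(-1,3); q=q[np.isfinite(q[:,0])&(np.linalg.norm(q[:,:2]-[.571,-.23],axis=1)<.03)]
        out=[]
        for a in (.118,.145,.155,.165,.175,.185,.195):
            t=q[(q[:,2]>a)&(q[:,2]<a+.01)]
            if len(t)>5: out.append((a,round((t[:,0].min()+t[:,0].max())/2,4),round(t[:,1].max(),4)))
        print(fn,out)
E
python3 pf.py
```

```text
w13 block [-1.000e-04 -1.600e-03  1.007e-01] plate rel slopes deg [-0.3  0. ] h mm 6.26 5870 centre [ 0.5706 -0.2302] 0.0283
w14 block [ 0.0002 -0.0008  0.1006] plate rel slopes deg [-1.81 -0.46] h mm 6.83 3046 centre [ 0.5742 -0.2302] 0.0281
w17 block [ 0.0005 -0.0014  0.1006] plate rel slopes deg [-0.91 -1.54] h mm 6.86 2011 centre [ 0.5724 -0.2288] 0.028
s13 block [ 0.0008 -0.0059  0.1006] plate rel slopes deg [-0.66  0.51] h mm 6.34 231 centre [ 0.5701 -0.229 ] 0.0291
s14 block [ 0.0007 -0.0053  0.1006] plate rel slopes deg [-1.58  0.16] h mm 6.83 241 centre [ 0.5725 -0.2306] 0.0294
s15 block [ 0.0007 -0.0062  0.1006] plate rel slopes deg [-0.81 -0.24] h mm 6.71 237 centre [ 0.572  -0.2299] 0.0292
s17 block [-1.000e-04 -6.100e-03  1.006e-01] plate rel slopes deg [-0.79 -1.23] h mm 6.84 239 centre [ 0.5715 -0.2282] 0.0292
s13 [(0.118, np.float64(0.5696), np.float64(-0.2197)), (0.145, np.float64(0.5686), np.float64(-0.2156)), (0.155, np.float64(0.5681), np.float64(-0.216)), (0.165, np.float64(0.5687), np.float64(-0.2142)), (0.175, np.float64(0.5693), np.float64(-0.2096)), (0.185, n
[... 451 characters left out ...]
0.118, np.float64(0.5716), np.float64(-0.2188)), (0.145, np.float64(0.5705), np.float64(-0.2164)), (0.155, np.float64(0.5705), np.float64(-0.2179)), (0.165, np.float64(0.5709), np.float64(-0.2158)), (0.175, np.float64(0.5714), np.float64(-0.2157)), (0.185, np.float64(0.5713), np.float64(-0.2167)), (0.195, np.float64(0.5711), np.float64(-0.2152))]
s17 [(0.118, np.float64(0.5713), np.float64(-0.2187)), (0.145, np.float64(0.5723), np.float64(-0.2137)), (0.155, np.float64(0.5722), np.float64(-0.213)), (0.165, np.float64(0.5722), np.float64(-0.2134)), (0.175, np.float64(0.5721), np.float64(-0.2138)), (0.185, np.float64(0.572), np.float64(-0.2125)), (0.195, np.float64(0.572), np.float64(-0.2115))]
```

When it first bottomed (w13), the plate was flat: -0.3° and 6.26 mm. Since release it leans about 1.8°, with the plate edge within 1 mm of seated, so the clamp still clears it. Now I plan the clamp swing, with the wrist camera side away from the gauge.

```bash
cat > cl.py <<'E'
from h import *
H=np.array([.5489,-.1916]); 
def K(th): return H+.115*np.array([np.cos(np.radians(th)),np.sin(np.radians(th))])
HOME=-85.35; START=-152.3
E
python3 - <<'E'
from cl import *
f=lambda j: None if j is None else np.round(j).astype(int).tolist()
print(K(START),K(HOME))
for a in (118,130,140,150,160):
    print(a,[f(ik([*K(t),zz],Rd(a))) for t,zz in ((START,.27),(START,.131),(-120,.131),(HOME,.131))])
E
```

```text
[ 0.44707973 -0.24505684] [ 0.55822291 -0.30622148]
118 [[65, 17, -48, 106, 14, 62, 130], [61, 29, -44, 114, 27, 48, 119], [60, 34, -43, 106, 29, 52, 121], [56, 40, -43, 96, 32, 57, 119]]
130 [[67, 18, -50, 106, 16, 63, 141], [62, 30, -47, 114, 29, 49, 130], [62, 35, -46, 105, 31, 53, 131], [57, 41, -45, 96, 34, 58, 130]]
140 [[69, 19, -52, 106, 17, 63, 150], [64, 31, -49, 114, 30, 49, 139], [63, 36, -48, 105, 33, 53, 140], [58, 42, -47, 96, 35, 58, 139]]
150 [[70, 20, -54, 106, 18, 63, 159], [65, 31, -51, 114, 32, 50, 147], [64, 37, -50, 105, 34, 54, 149], [59, 43, -49, 96, 37, 59, 148]]
160 [[82, 30, -75, 106, 31, 69, 157], [67, 32, -53, 114, 33, 51, 156], [66, 38, -52, 105, 36, 55, 158], [60, 44, -51, 96, 38, 60, 157]]
```

Run:
```python
from cl import *
def st(m=""):
    s=ctrl.state(); print(m,np.round(s["ft_force"],1),np.round(s["eef_pos"],4),round(s["opening"],4),round(s["t"],2))
k=[.4482,-.2448]; R=Rd(130)
ctrl.movep([*k,.27],R); 
snap("wrist","w18")
ctrl.movel([*k,.185],R,max_speed=.2)
ctrl.gripper_to(.042)
print(ctrl.movel([*k,.132],R,max_speed=.08,contact_N=4)); st("down")
ctrl.gripper_to(.024); st("cage")
snap("side","s18")
im=np.load("pics/s18.npz")["im"]; cv2.imwrite("pics/s18c.png",cv2.resize(im[60:220,280:430],None,fx=4,fy=3.75,interpolation=cv2.INTER_CUBIC))
```

```text
False
down [-0.1  0.4  0.4] [ 0.4485 -0.2447  0.1321] 0.0421 42.33
cage [ 0.1 -1.   1.3] [ 0.4483 -0.245   0.1323] 0.0237 42.65
```

View pics/s18c.png

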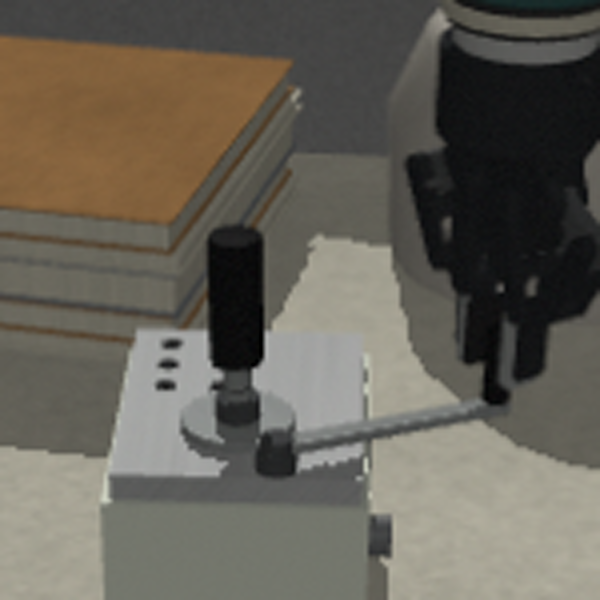

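View pics/w18.png

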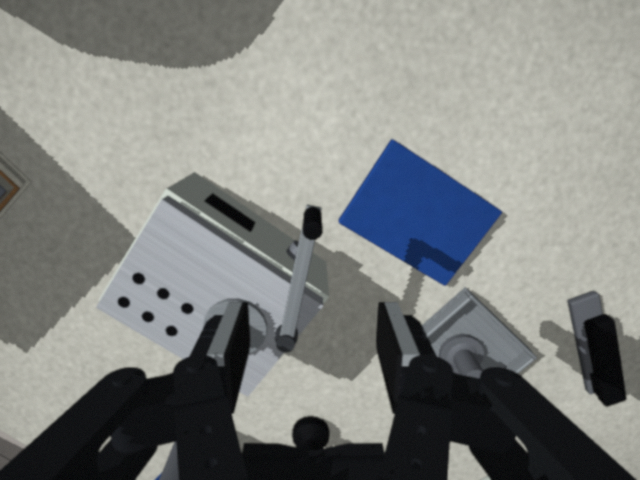

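The side view shows the clamp knob at crop (495,370), caged between the fingers. I'll swing it home along the arc.

Run:
```python
from cl import *
def st(m=""):
    s=ctrl.state(); v=s["eef_pos"][:2]-H; print(m,np.round(s["ft_force"],1),np.round(s["eef_pos"],4),"ang",round(np.degrees(np.arctan2(v[1],v[0])),1),round(s["opening"],4),round(s["t"],2))
prev=START
for th in (-141,-130,-119,-108,-98,-90):
    a=130+20*(th-START)/(HOME-START)
    r=ctrl.movel([*(H+(K(th)-H)*.1145/.115),.132],Rd(a),max_speed=.09,contact_N=8); st(f"{th} {r}")
    if r: break
```

```text
-141 False [ 0.   0.  -0.6] [ 0.4598 -0.2635  0.1318] ang -141.1 0.024 43.1
-130 False [-0.8 -0.1  0. ] [ 0.4751 -0.2788  0.1319] ang -130.2 0.0243 43.49
-119 False [-0.3 -1.  -0.9] [ 0.4933 -0.2912  0.1319] ang -119.2 0.024 43.88
-108 False [ 0.7 -0.4 -0.2] [ 0.5135 -0.3001  0.1319] ang -108.1 0.024 44.27
-98 False [-0.8 -0.2 -0.3] [ 0.5329 -0.3046  0.1319] ang -98.1 0.0241 44.65
-90 False [-0.7  0.5 -0.5] [ 0.549  -0.3058  0.132 ] ang -90.0 0.0239 44.98
```

Run:
```python
from cl import *
def st(m=""):
    s=ctrl.state(); v=s["eef_pos"][:2]-H; print(m,np.round(s["ft_force"],1),np.round(s["eef_pos"],4),"ang",round(np.degrees(np.arctan2(v[1],v[0])),1),round(s["opening"],4),round(s["t"],2))
r=ctrl.movel([*K(-76),.132],Rd(150),max_speed=.03,contact_N=7); st(r)
ctrl.sleep(.2); st()
snap("side","s19");snap("top","t19")
im=np.load("pics/s19.npz")["im"]; cv2.imwrite("pics/s19c.png",cv2.resize(im[60:220,280:430],None,fx=4,fy=3.75,interpolation=cv2.INTER_CUBIC))
```

```text
True [-0.1  0.4 -0.4] [ 0.5634 -0.3042  0.1311] ang -82.7 0.0241 45.58
 [-0.8 -0.4 -0. ] [ 0.5628 -0.3046  0.1308] ang -83.0 0.0239 45.77
```

View pics/s19c.png

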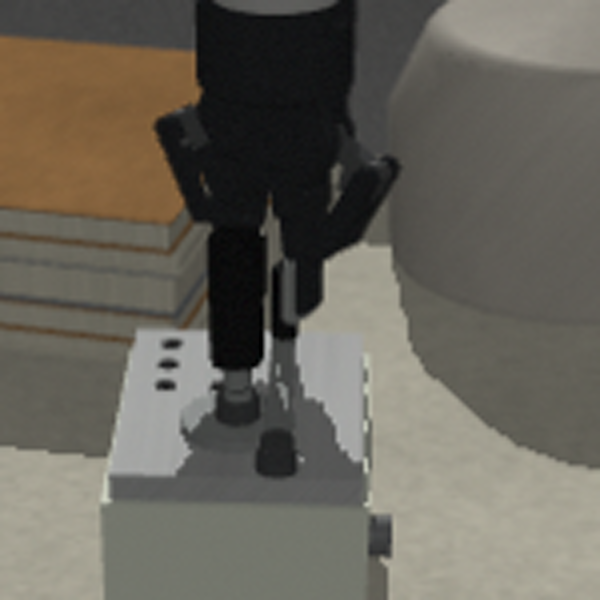

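It stopped against something at the expected home angle: tool -83° less about 2.4° of cage play gives -85.4°. I'll push a little more to confirm the end stop.

```bash
python3 - <<'E'
from cl import *
def st(m=""):
    s=ctrl.state(); v=s["eef_pos"][:2]-H; print(m,np.round(s["ft_force"],1),np.round(s["eef_pos"],4),"ang",round(np.degrees(np.arctan2(v[1],v[0])),1),round(s["opening"],4),round(s["t"],2))
r=ctrl.movel([*K(-79.5),.132],Rd(150),max_speed=.02,contact_N=14); st(r)
ctrl.sleep(.15); st()
# relax: centre cage about the knob and go up
ctrl.movel([*K(-84.5),.132],Rd(150),max_speed=.05); st("back")
ctrl.gripper_to(.034)
ctrl.movel([*K(-84.5),.30],Rd(150),max_speed=.2); st("up")
snap("wrist","w20"); snap("side","s20")
im=np.load("pics/s20.npz")["im"]; cv2.imwrite("pics/s20c.png",cv2.resize(im[60:220,280:430],None,fx=4,fy=3.75,interpolation=cv2.INTER_CUBIC))
E
python3 -c "
from pf import *
plate('wrist','w20'); plate('side','s20')"
```

```text
True [ 0.6 -0.2 -0.1] [ 0.563  -0.3046  0.1301] ang -82.9 0.024 46.2
 [-0.2 -0.2 -0.6] [ 0.5629 -0.3047  0.1297] ang -82.9 0.0244 46.35
back [ 0.6  0.6 -0.8] [ 0.5595 -0.3065  0.1321] ang -84.7 0.0241 46.6
up [ 0.1  0.5 -0.5] [ 0.5592 -0.306   0.2986] ang -84.9 0.0339 47.85
w20 block [0.0003 0.     0.1007] plate rel slopes deg [-0.9  -1.26] h mm 6.79 1244 centre [ 0.5723 -0.2296] 0.0281
s20 block [ 1.000e-04 -5.400e-03  1.007e-01] plate rel slopes deg [-1.06 -1.52] h mm 6.91 196 centre [ 0.5714 -0.2283] 0.0284
```

View pics/s20c.png

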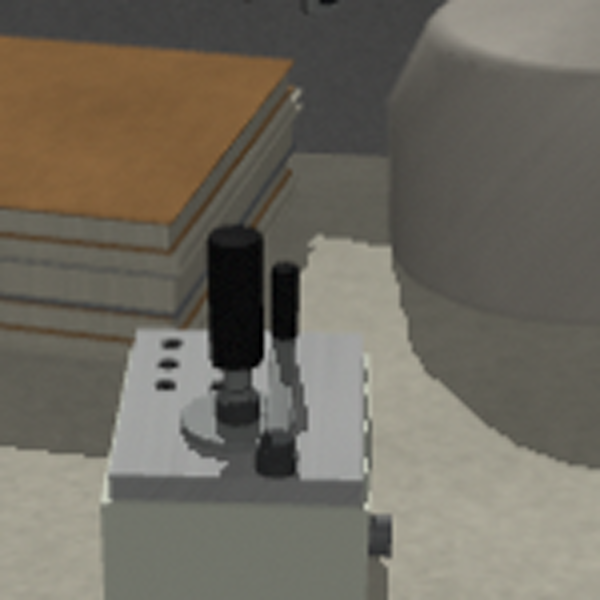

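View pics/w20.png

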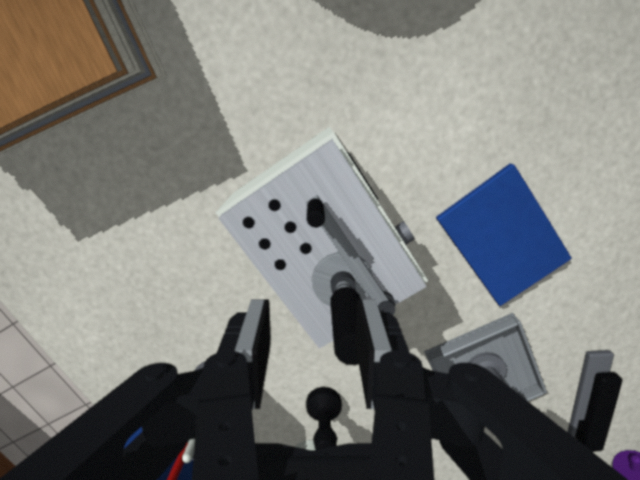

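Run:
```python
from cl import *
for nm,fn,(l,t,r,b) in (("wrist","w20",(300,190,335,235)),("side","s20",(344,128,358,148))):
    z=np.load(f"pics/{fn}.npz"); P=cloud(nm,z["d"],z["T"]); k=P[t:b,l:r].reshape(-1,3); k=k[np.isfinite(k[:,0])&(k[:,2]>.125)&(k[:,2]<.165)&(k[:,1]<-.28)]
    c=(k.min(0)+k.max(0))/2; v=c[:2]-H; print(fn,len(k),c,np.ptp(k,axis=0),"ang",np.degrees(np.arctan2(v[1],v[0])),"r",np.linalg.norm(v))
# bystanders
a=np.load("pics/top0.npz")["im"]; 
ctrl.movep([.45,-.25,.40],Rd(110)); im,d,T=snap("top","t21"); print(ctrl.state()["t"])
```

```text
w20 432 [ 0.55723069 -0.30505094  0.14228135] [0.01377194 0.01386783 0.0344007 ] ang -85.80031630728239 r 0.11375638437731357
s20 113 [ 0.55565325 -0.30314662  0.14129966] [0.01264725 0.0146736  0.03249963] ang -86.53543187543151 r 0.11175085586600794
48.6833
```

View pics/t21.png

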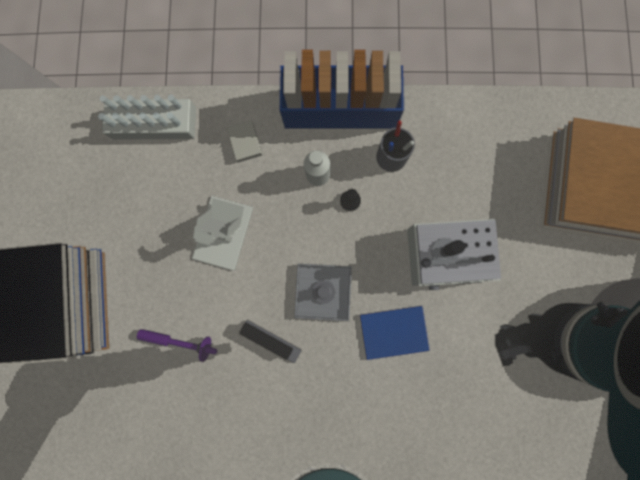

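The clamp is home, the bystanders are unmoved and the robot is clear of everything. Handing in.

Run:
```python
from h import *
im,d,T=snap("side","s22"); print(order.close_job(), ctrl.state()["t"])
```

```text
the job is handed in; nothing more can be done
the job is handed in; nothing more can be done
```

View pics/s22.png

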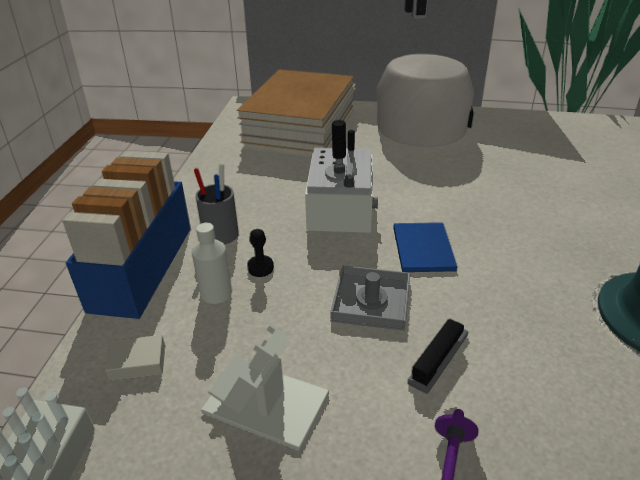

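The job is handed in, at about 49 s on the robot's clock. The cap is in the tray, the gauge stands bottomed in the well, and the clamp is home over the stop plate, but the gauge leans slightly.

- **Cap:** it stands upright in the steel tray.
- **Gauge pick-up:** the first grasp slipped while lifting out of the cradle. The gauge came to rest hooked over the cradle's edge and, as far as the pictures show, touched nothing else. I measured its new pose and regrasped it with the fingers fully closed.
- **Pressing:** the rod bottomed at a depth of about 76 mm. I held it there at about 31 N for about 1.5 s, and just before that the plate measured flat.
- **Lean, not fully mended:** after release the gauge leaned. I squared it up with a vertical grip, pressed again at about 19 N for 1.1 s and let go. It still leans about 1.5 to 2°, and the plate's centre sits about 0.5 to 0.8 mm above flush.
- **Clamp:** I pushed it against its end stop twice, and both times it stopped at the same angle. The cameras put it about 0.5 to 1.2° from my computed home angle, which I take as measuring error.
- **Other things:** in the last top and side pictures, the bystanders and the purple look-alike are where they started, and the robot touches nothing.

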